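Put the gas valves back in service

TASK

Open the drawer, take out every T-handle that is in it and fit each one fully home on the square spindle of the valve of its own colour, then, holding the mallet, strike the sprung lock pin of each valve that has its handle down to its stop. Never drive the pin of a valve without its handle, use only the mallet on the pins, and leave the other things on the bench alone. When done, stand the mallet back on its rubber mat, upright on its head, and shut the drawer.

Things in the scene. Friction and masses are not known exactly. Their poses are not given: they have to be found in the camera images.
- unit_drawer0 (a joint): slide of the one drawer of a bench-top tool unit (grey, mint-green drawer front, 240 deep x 340 wide x 115 high mm): m pulled out along the unit's -x; 0 shut, 0.166 fully open; friction about 1 N, stays where left. Inside 195 x 298 mm, floor 22 mm above the bench, walls 71 mm high
- unit_drawer0_handle (a point): middle of the drawer's steel bar handle: bar 11 mm thick, 120 mm long along the unit's y, 35 mm in front of the drawer front, 77 mm above the bench; moves with the drawer; its axes are the unit's (drawer front faces -x). The bar can be pinched from above (fingers closing along the unit's x)
- handle_red: loose red T-handle, 220 g, may be absent; at the start in the drawer, hub down, origin 45 to 65 mm behind the drawer front's inner face. Origin at the centre of its underside, z up. Hub 40 x 40 mm, 30 mm high, with a square through bore 18.5 mm wide, sides along its x and y; on the hub a grip bar 80 mm long (along x), 22 mm wide (y), from 30 to 60 mm height closing the bore
- handle_yellow: loose yellow T-handle, 220 g, may be absent; at the start in the drawer, hub down, origin 45 to 65 mm behind the drawer front's inner face. Origin at the centre of its underside, z up. Hub 40 x 40 mm, 30 mm high, with a square through bore 18.5 mm wide, sides along its x and y; on the hub a grip bar 80 mm long (along x), 22 mm wide (y), from 30 to 60 mm height closing the bore
- handle_blue: loose blue T-handle, 220 g, may be absent; at the start in the drawer, hub down, origin 45 to 65 mm behind the drawer front's inner face. Origin at the centre of its underside, z up. Hub 40 x 40 mm, 30 mm high, with a square through bore 18.5 mm wide, sides along its x and y; on the hub a grip bar 80 mm long (along x), 22 mm wide (y), from 30 to 60 mm height closing the bore
- valve_red: shut-off valve with red band and ring, aluminium block fixed to the bench. Origin on the bench under the spindle's axis; the block's top is 50 mm above the bench and reaches from 110 mm in front (-x) to 34 mm behind the axis, 52 mm wide on a base plate 64 mm wide. The lock pin stands on its -x side, 85 mm from the spindle's axis
- valve_yellow: shut-off valve with yellow band and ring, aluminium block fixed to the bench. Origin on the bench under the spindle's axis; the block's top is 50 mm above the bench and reaches from 110 mm in front (-x) to 34 mm behind the axis, 52 mm wide on a base plate 64 mm wide. The lock pin stands on its -x side, 85 mm from the spindle's axis
- valve_blue: shut-off valve with blue band and ring, aluminium block fixed to the bench. Origin on the bench under the spindle's axis; the block's top is 50 mm above the bench and reaches from 110 mm in front (-x) to 34 mm behind the axis, 52 mm wide on a base plate 64 mm wide. The lock pin stands on its -x side, 85 mm from the spindle's axis
- spindle_red_top (a point): top centre of the red valve's spindle, 24 mm above the block: 16 mm square for 16 mm, then an 11 mm square pilot 8 mm high, sides along this point's x and y. A handle fully home rests on the block's top, in any of the four quarter turns. The spindle stands up to 0.6 rad off its valve and is stiff (0.2 N m); turning it a little does no harm
- pin_red: lock pin of the red valve, round steel head 26 mm across and 8 mm thick; origin at the centre of the head's top, 83 mm above the bench when up, 69 mm when driven down 14 mm to its stop. Its spring and friction resist with 8 to 11 N in all; a friction sleeve holds it wherever it is left
- spindle_yellow_top (a point): top centre of the yellow valve's spindle, 24 mm above the block: 16 mm square for 16 mm, then an 11 mm square pilot 8 mm high, sides along this point's x and y. A handle fully home rests on the block's top, in any of the four quarter turns. The spindle stands up to 0.6 rad off its valve and is stiff (0.2 N m); turning it a little does no harm
- pin_yellow: lock pin of the yellow valve, round steel head 26 mm across and 8 mm thick; origin at the centre of the head's top, 83 mm above the bench when up, 69 mm when driven down 14 mm to its stop. Its spring and friction resist with 8 to 11 N in all; a friction sleeve holds it wherever it is left
- spindle_blue_top (a point): top centre of the blue valve's spindle, 24 mm above the block: 16 mm square for 16 mm, then an 11 mm square pilot 8 mm high, sides along this point's x and y. A handle fully home rests on the block's top, in any of the four quarter turns. The spindle stands up to 0.6 rad off its valve and is stiff (0.2 N m); turning it a little does no harm
- pin_blue: lock pin of the blue valve, round steel head 26 mm across and 8 mm thick; origin at the centre of the head's top, 83 mm above the bench when up, 69 mm when driven down 14 mm to its stop. Its spring and friction resist with 8 to 11 N in all; a friction sleeve holds it wherever it is left
- mallet: mallet, 380 g, standing on its head on the mat: orange cylindrical head 60 mm across, 48 mm high (flat ends), wooden handle 20 mm wide, 24 mm high, level along its -x to 158 mm from the head's axis, its middle 26 mm above the lower face. Origin at the centre of the lower face; a good grip near its balance is on the handle 54 mm from the head's axis; the centre of mass lies 12 mm towards the handle
- mat: black rubber mat 100 x 220 x 4 mm fixed to the bench, long side along its y; origin at the centre of its underside; the mallet's place
- tape: blue roll of tape, ring 64 mm across, 20 mm high; origin under its centre; a bystander to be left alone
- driver: screwdriver with red handle, 200 mm long; origin under its middle; a bystander to be left alone
- jar: amber jar 70 mm across, 110 mm high; origin under its centre; a bystander to be left alone
- carton: cardboard carton 110 x 70 x 60 mm; origin under its centre; a bystander to be left alone
Mind the look-alikes: they are no part of the job. Leave any purple look-alike of the valve_blue alone.

How it is judged:
On the way, in this order (a step that is already met when the one before it is completed fails the run):
1. the drawer is pulled open by at least 90 mm (value of joint unit_drawer0 above 0.09 m), for 0.2 s.
2. a lock pin is struck with the mallet ((contact force between mallet and pin_red above 3 N or contact force between mallet and pin_yellow above 3 N or contact force between mallet and pin_blue above 3 N)).
3. the lock pin of every valve that carries a handle is down, every handle being home on its valve (horizontal distance between handle_red and valve_red below 0.006 m and z of handle_red in the frame of valve_red between 0.046 and 0.054 m and angle between each of handle_red, handle_yellow, handle_blue's own z axis and vertical below 0.08 rad and (angle between the x axis of handle_red and the x axis of spindle_red_top, either way round below 0.26 rad or angle between the x axis of handle_red and the y axis of spindle_red_top, either way round below 0.26 rad) and horizontal distance between handle_yellow and valve_yellow below 0.006 m and z of handle_yellow in the frame of valve_yellow between 0.046 and 0.054 m and (angle between the x axis of handle_yellow and the x axis of spindle_yellow_top, either way round below 0.26 rad or angle between the x axis of handle_yellow and the y axis of spindle_yellow_top, either way round below 0.26 rad) and horizontal distance between handle_blue and valve_blue below 0.006 m and z of handle_blue in the frame of valve_blue between 0.046 and 0.054 m and (angle between the x axis of handle_blue and the x axis of spindle_blue_top, either way round below 0.26 rad or angle between the x axis of handle_blue and the y axis of spindle_blue_top, either way round below 0.26 rad) and (z of pin_red in the frame of valve_red below 0.072 m or horizontal distance between each of handle_red, handle_yellow, handle_blue and valve_red above 0.05 m) and (z of pin_yellow in the frame of valve_yellow below 0.072 m or horizontal distance between each of handle_red, handle_yellow, handle_blue and valve_yellow above 0.05 m) and (z of pin_blue in the frame of valve_blue below 0.072 m or horizontal distance between each of handle_red, handle_yellow, handle_blue and valve_blue above 0.05 m)), for 0.2 s.
At the end, for the whole second after the job is handed in: Each handle present: home on its own colour's spindle (6 mm sideways, 4 mm height), pin over 11 mm down; pins of valves without a handle under 4 mm down; mallet at rest, upright on its head, its origin over the mat (to 5 mm); drawer shut to 15 mm (all of step 3 and (z of pin_red in the frame of valve_red above 0.079 m or not (horizontal distance between each of handle_red, handle_yellow, handle_blue and valve_red above 0.05 m)) and (z of pin_yellow in the frame of valve_yellow above 0.079 m or not (horizontal distance between each of handle_red, handle_yellow, handle_blue and valve_yellow above 0.05 m)) and (z of pin_blue in the frame of valve_blue above 0.079 m or not (horizontal distance between each of handle_red, handle_yellow, handle_blue and valve_blue above 0.05 m)) and value of joint unit_drawer0 below 0.015 m and x of mallet in the frame of mat between -0.055 and 0.055 m and y of mallet in the frame of mat between -0.115 and 0.115 m and z of mallet in the frame of mat below 0.01 m and angle between mallet's own z axis and vertical below 0.12 rad and linear speed of mallet below 0.02 m/s); the robot touches nothing.
It fails at once if a lock pin is driven down while no handle is fully home on its valve ((z of pin_red in the frame of valve_red below 0.077 m and not (horizontal distance between handle_red and valve_red below 0.015 m and z of handle_red in the frame of valve_red below 0.06 m) and not (horizontal distance between handle_yellow and valve_red below 0.015 m and z of handle_yellow in the frame of valve_red below 0.06 m) and not (horizontal distance between handle_blue and valve_red below 0.015 m and z of handle_blue in the frame of valve_red below 0.06 m)) or (z of pin_yellow in the frame of valve_yellow below 0.077 m and not (horizontal distance between handle_red and valve_yellow below 0.015 m and z of handle_red in the frame of valve_yellow below 0.06 m) and not (horizontal distance between handle_yellow and valve_yellow below 0.015 m and z of handle_yellow in the frame of valve_yellow below 0.06 m) and not (horizontal distance between handle_blue and valve_yellow below 0.015 m and z of handle_blue in the frame of valve_yellow below 0.06 m)) or (z of pin_blue in the frame of valve_blue below 0.077 m and not (horizontal distance between handle_red and valve_blue below 0.015 m and z of handle_red in the frame of valve_blue below 0.06 m) and not (horizontal distance between handle_yellow and valve_blue below 0.015 m and z of handle_yellow in the frame of valve_blue below 0.06 m) and not (horizontal distance between handle_blue and valve_blue below 0.015 m and z of handle_blue in the frame of valve_blue below 0.06 m))).
It fails at once if the robot itself (fingers or arm) pushes a lock pin (contact force between any of the fingers, the arm and pin_red above 2 N or contact force between any of the fingers, the arm and pin_yellow above 2 N or contact force between any of the fingers, the arm and pin_blue above 2 N).
It fails at once if another thing on the bench is moved by more than 30 mm or tipped over ((distance of tape from where it was at the start of the episode above 0.03 m or angle between tape's own z axis and vertical above 0.5 rad) or (distance of driver from where it was at the start of the episode above 0.03 m or angle between driver's own z axis and vertical above 0.5 rad) or (distance of jar from where it was at the start of the episode above 0.03 m or angle between jar's own z axis and vertical above 0.5 rad) or (distance of carton from where it was at the start of the episode above 0.03 m or angle between carton's own z axis and vertical above 0.5 rad)).
Of handle_red, handle_yellow, handle_blue only 2 to 3 are there at a start; the rules pass over those that are not, and their reading is None.
At some moment in a run one of mallet may be knocked a few centimetres aside while the robot is not near it.
It also fails if it takes over 210 s, if anything falls off the work surface, if the arm or the gripper's body presses on something with over 40 N, if the wrist force passes 120 N, or if a joint passes its speed limit or range.

ROBOT

A 6-joint arm with a two-finger parallel gripper is mounted at the origin on the work surface. World frame = base frame: x ahead of the robot, y to its left, z up, the work surface at z = 0. Lengths are in m, angles in rad, forces in N, time in s.
With the tool pointing down it reaches from about 0.325 to 0.775 m from the base axis. Payload 5.5 kg.
Tool frame: the origin (TCP) lies on the centre line of the jaws, within the pads' length; the fingertips stand 11 mm ahead of it and the grasp point (between the pads) lies 8 mm behind it; z points along the fingers, x is the direction in which the jaws open and shut, and the axes are right-handed (so a half turn about z gives the same grasp; the last joint's range is limited). The gripper opens to 88 mm and grips with 3 to 60 N. Pads are 20 mm wide; open, the fingers measure 115 mm over their backs; the gripper's body (75 mm by 178 mm) begins 61 mm behind the grasp point.
Start: joints at [-1.288, 0.091, 1.231, -0, 1.82, -0.057], TCP at [0.2, -0.566, 0.234] pointing down, gripper open.
Joint ranges: [-2.87, 2.87], [-0.86, 2.18], [0.17, 2.46], [-1.51, 4.65], [0.06, 2.69], [-2.65, 2.65]. Speed limits (rad/s): [2.57, 2.57, 3.01, 3.14, 3.14, 3.14].

INTERFACE

Orientations are given as a unit quaternion [x, y, z, w].
In Python, from station import manip gives the robot as it stands.
- The arm moves only by the shell command python3 -m handwheel 'ROWS' [FORCE]. ROWS is JSON, a list of rows, each a list of 3 entries, a list of its own where there are three numbers: the turn, a rotation vector about the tool's x, y, z in rad, then the shift along the tool's x, y, z in mm, then the finger opening in mm, from 0 to 87.8. In form: [[[ax, ay, az], [x, y, z], jaw], ...]. A call has 1 to 12 rows; each row is the pose to reach, as a shift and turn from the pose commanded when the call began, along the tool's axes at that moment; what a row does not reach only later rows make up. A row lasts 1/8 s, in which the tool goes at most 62.5 mm and 10.7 degrees, less where a joint would pass 70% of its speed; a pose out of reach is approached as far as the arm can. A call with a gripper value outside its range is refused whole. The fingers move at their own pace and stop on an object; FORCE is the grip in N (left out, the last holds). Time passes only in rows, so rows that repeat a pose let the fingers close. It gives the time, the measured TCP pose, the force and the opening at its end, in the units of the state.
- manip.get_obs(): the state, without advancing time (a new reading comes with each control period).
- manip.get_image(name): name is "scene" or "top" or "wrist"; returns the picture (384x512x3 uint8, red, green, blue); there is no depth.
- manip.camera_params(name): a dict with "vfov" (degrees; the focal length in pixels is half the picture's height over the tangent of half this angle, whatever the lens; pixels are square), "cx", "cy" (the principal point, pixels), "R" (3x3) and "t" (3): a world point X has camera coordinates R X + t. Camera axes: x right, y down, z forward; pixel columns grow to the right and rows downward; lengths in m; the calibration is good to about 2 mm. The wrist camera is an equidistant fisheye: a pixel r from the principal point sees the ray r / f radians off the axis. A picture is of the moment at which its call begins: read the wrist's pose just before it. camera_params takes no time and is no camera call; for the wrist camera it gives the pose at the moment of the call.
- manip.close_job(): hands the job in, once; it reports no verdict.
The state is a dict: "t": time; "qpos": joint angles; "qvel": joint speeds; "joint_torque": joint torques, N m; "tool_pos": TCP position; "tcp_rot": TCP orientation; "wrist_force": force on the tool from outside, world axes, zero at the start; "ft_torque": the same for the moment, N m; "opening": opening from 0.0 (shut) to 1.0 (fully open).
Only numpy, scipy, OpenCV 4.12 (cv2) and the standard library are available. Lean on these libraries where they do the work, as an engineer would, in place of code of your own. Each camera call takes 0.05 s, during which the arm holds its last target.

## Working session

There is one attempt and no reset: what is moved stays moved. The work goes in short steps, Python scripts to look and compute and a shell command to move; the robot and the scene stay as the last step left them, time stands still between calls to the robot, and variables do not carry over. Pictures are saved under pics/ and viewed, and the job is handed in when it is done.

```bash
ls -la; mkdir -p pics; cat > look.py <<'E'
import sys,cv2
from station import manip
def save(cam,fn):
    im=manip.get_image(cam); cv2.imwrite('pics/'+fn,im[:,:,::-1]); return im
E
python3 - <<'E'
from look import *
print(manip.get_obs())
for c in ("scene","top","wrist"):
    print(c,manip.camera_params(c)); save(c,c+'0.png')
E
```

```text
total 12
drwxr-xr-x  3 agent agent 4096 Dec  6 15:06 .
drwxr-xr-x 23 root  root  4096 Dec  6 15:06 ..
drwxr-xr-x  2 agent agent 4096 Dec  6 15:06 pics
{'t': 0.0, 'qpos': array([-1.28768112e+00,  9.18208872e-02,  1.23185624e+00,  1.33020475e-05,
        1.81978512e+00, -5.67193748e-02]), 'qvel': array([-0.00084722,  0.00072337,  0.00090439, -0.00128512,  0.0001512 ,
       -0.00071295]), 'joint_torque': array([ 2.83430809e-04, -4.46453583e+01, -4.06439102e+01,  6.96845795e-02,
        2.95430166e-02, -1.75800037e-04]), 'tool_pos': array([ 0.19991543, -0.56543202,  0.23254633]), 'tcp_rot': array([ 8.16496495e-01, -5.77349634e-01, -7.27419267e-04, -5.87150632e-04]), 'wrist_force': array([-0.71237241, -0.76272422,  0.31087894]), 'ft_torque': array([-0.00156684, -0.01552049,  0.00040323]), 'opening': 0.9984371750392693}
scene {'vfov': 49.716756635067824, 'cx': 252.17576472574083, 'cy': 184.37346087565209, 'R': array([[-0.89718027,  0.44163635,  0.00499025],
       [ 0.35665927,  0.73112181, -0.58159699],
       [-0.26050285, -0.52001752, -0.81346176]]), 't': array([ 0.43427826, -0.13340689,  1.47632581])}
top {'vfov': 49.005943535616936, 'cx': 251.40014289393733, 'cy': 197.98428493706874, 'R': array([[-0.01742887, -0.99962065,  0.02132585],
       [-0.99779748,  0.01602383, -0.06436943],
       [ 0.06400328, -0.02240077, -0.99769824]]), 't': array([6.16939603e-04, 4.67496479e-01, 1.33944296e+00])}
wrist {'vfov': 65.70646984690485, 'cx': 253.7952347193145, 'cy': 191.16648999304178, 'R': array([[ 0.33310293, -0.94288695, -0.00257503],
       [-0.91424617, -0.32365034,  0.24373017],
       [-0.2306434 , -0.07883302, -0.96983966]]), 't': array([-0.59849119, -0.02889332,  0.39063708])}
```

View pics/scene0.png

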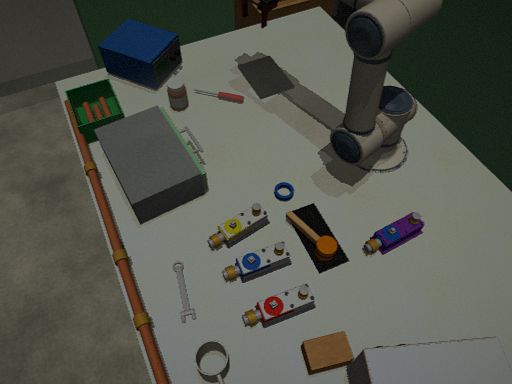

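View pics/top0.png

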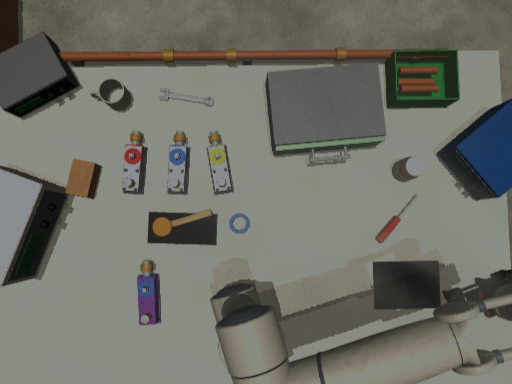

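View pics/wrist0.png

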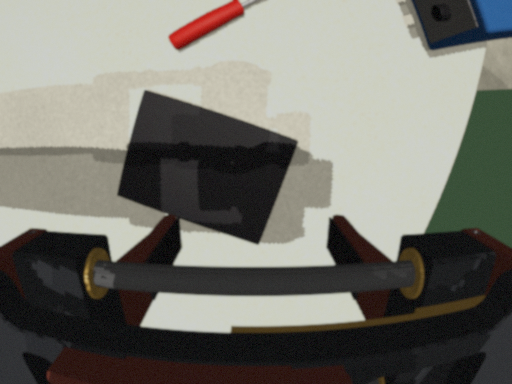

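The scene view shows three real valves, the purple look-alike, the mallet on its mat near (320,240), and the drawer unit at (150,160). In the top view the valves are red (133,158), blue (178,157) and yellow (218,157). The mallet is at (162,227) and the drawer bar at (329,157). The dark square at (406,285) is only a plate. Next I'll zoom in and measure.

```bash
cat > geo.py <<'E'
import numpy as np,cv2
from station import manip
from scipy.spatial.transform import Rotation as Rn
def K(p): return 192/np.tan(np.radians(p['vfov']/2))
def ray(cam,u,v,p=None):
    p=p or manip.camera_params(cam); f=K(p); R=np.array(p['R']); t=np.array(p['t'])
    a=np.array([u-p['cx'],v-p['cy']])
    if cam=='wrist':
        r=np.hypot(*a); th=r/f; d=np.array([*(a/max(r,1e-9)*np.sin(th)),np.cos(th)])
    else: d=np.array([*(a/f),1.])
    d/=np.linalg.norm(d)
    return -R.T@t, R.T@d
def onz(cam,u,v,z,p=None):
    c,d=ray(cam,u,v,p); return c+d*(z-c[2])/d[2]
def tri(*rays):
    A=np.zeros((3,3));b=np.zeros(3)
    for c,d in rays:
        M=np.eye(3)-np.outer(d,d);A+=M;b+=M@c
    x=np.linalg.solve(A,b); e=[np.linalg.norm((np.eye(3)-np.outer(d,d))@(x-c)) for c,d in rays]
    return x,max(e)
def proj(cam,X,p=None):
    p=p or manip.camera_params(cam); f=K(p); q=np.array(p['R'])@X+np.array(p['t'])
    if cam=='wrist':
        r=np.hypot(q[0],q[1]); th=np.arctan2(r,q[2]); return np.array([p['cx']+f*th*q[0]/max(r,1e-9),p['cy']+f*th*q[1]/max(r,1e-9)])
    return np.array([p['cx']+f*q[0]/q[2],p['cy']+f*q[1]/q[2]])
def todelta(target, yaw_x=None):
    """target xyz world (m) of TCP; prints tool-axes shift mm and turn about tool z so tool x points along yaw_x (rad world), tool down"""
    o=manip.get_obs(); R=Rn.from_quat(o['tcp_rot'])
    s=R.inv().apply(np.array(target)-o['tool_pos'])*1000
    out=[s.round(1)]
    if yaw_x is not None:
        best=None
        for k in (0,np.pi):
            a=yaw_x+k; x=np.array([np.cos(a),np.sin(a),0]); z=np.array([0,0,-1.]); y=np.cross(z,x)
            D=(R.inv()*Rn.from_matrix(np.c_[x,y,z])).as_rotvec()
            if best is None or np.linalg.norm(D)<np.linalg.norm(best): best=D
        out.append(best.round(4))
    return out
def crop(im,u0,v0,u1,v1,s,fn):
    c=cv2.resize(im[v0:v1,u0:u1],None,fx=s,fy=s,interpolation=cv2.INTER_CUBIC); cv2.imwrite('pics/'+fn,c[:,:,::-1])
E
python3 - <<'E'
import cv2
from geo import crop
t=cv2.imread('pics/top0.png')[:,:,::-1]; s=cv2.imread('pics/scene0.png')[:,:,::-1]
crop(t,110,120,250,250,5,'t_a.png'); crop(t,255,55,395,175,5,'t_b.png'); crop(s,190,170,350,290,5,'s_a.png'); crop(s,80,95,220,220,5,'s_b.png')
E
```

```text
(no output)
```

View pics/t_a.png

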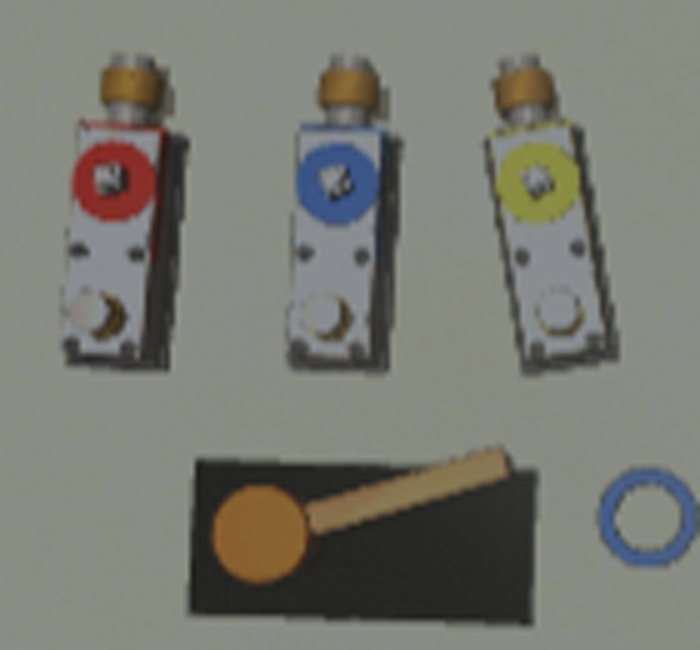

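View pics/t_b.png

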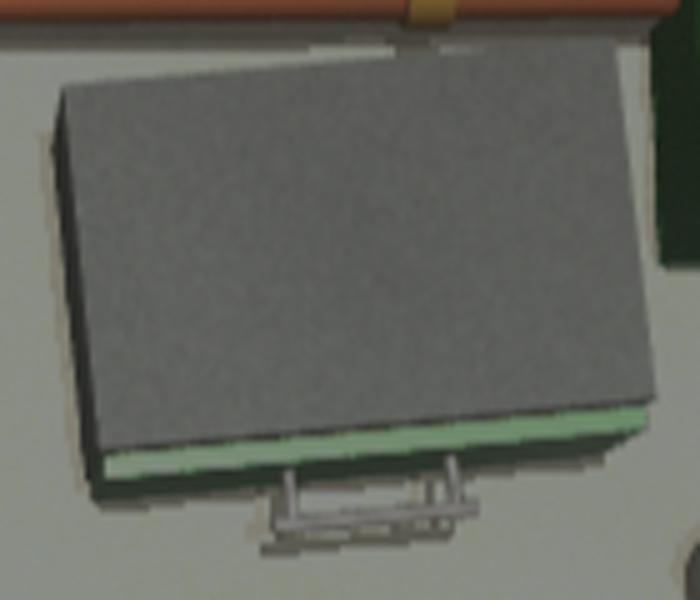

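View pics/s_a.png

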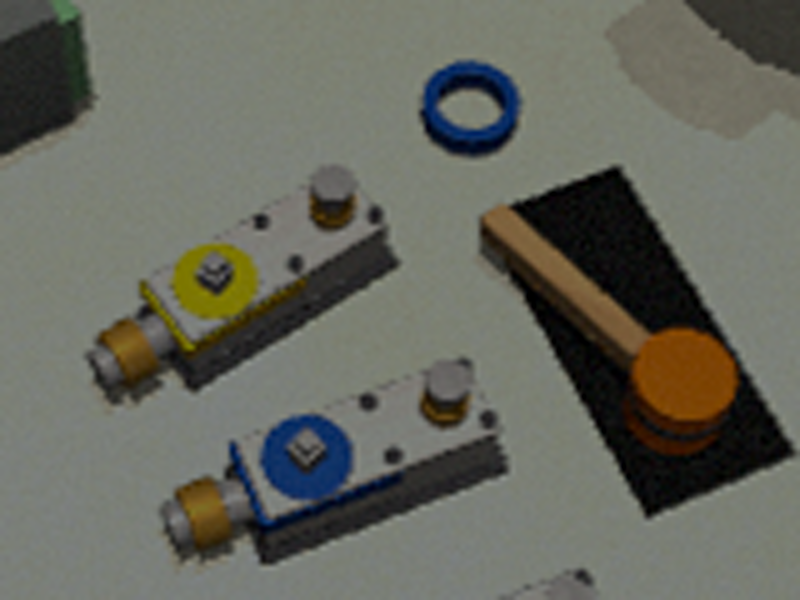

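View pics/s_b.png

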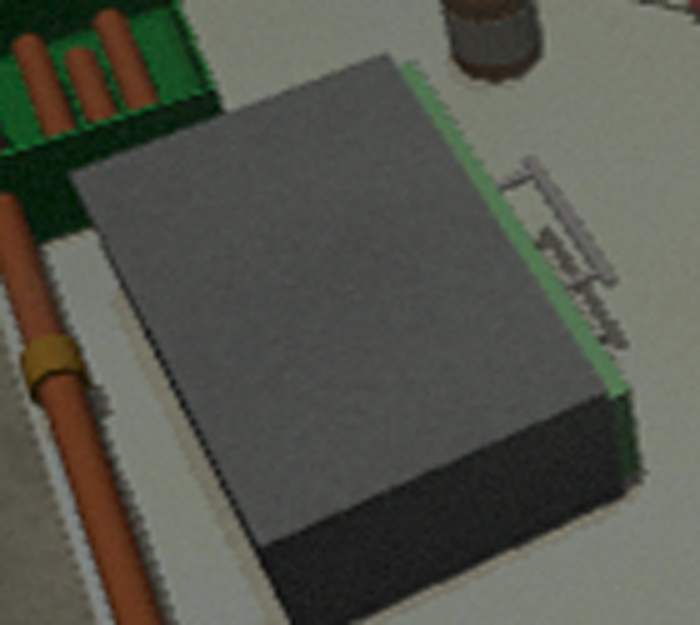

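```bash
python3 - <<'E'
from geo import *
np.set_printoptions(precision=4,suppress=True)
a=(310,159.8);b=(350.6,156.6)
print('bar tri', tri(ray('top',(a[0]+b[0])/2,(a[1]+b[1])/2),ray('scene',194,139.2)))
A=onz('top',*a,.082);B=onz('top',*b,.082);print(A,B,(A+B)/2,'len',np.linalg.norm(A-B))
# unit top edges
for n,(u,v) in dict(fl=(102,450),fr=(655,400),bl=(65,88),br=(612,43)).items(): print(n,onz('top',255+u/5,55+v/5,.115))
d=A-B; print('bar yaw (y axis)',np.arctan2(d[1],d[0]))
print('x axis yaw',np.arctan2(d[1],d[0])-np.pi/2)
for n,(tu,tv,su,sv) in dict(pinY=(560,312,332,183),pinB=(326,315,449,381),spY=(537,180,214,268),spB=(335,181,309,446)).items():
    print(n,tri(ray('top',110+tu/5,120+tv/5),ray('scene',190+su/5,170+sv/5)))
print('pinR',onz('top',110+97/5,120+315/5,.083)); print('spR',onz('top',110+110/5,120+178/5,.072))
print('mallet head top', tri(ray('top',110+261/5,120+534/5),ray('scene',190+683/5,170+375/5)))
print('handle end top',tri(ray('top',110+497/5,120+450/5),ray('scene',190+498/5,170+215/5)))
print([onz('top',110+u/5,120+v/5,.004) for u,v in ((197,460),(535,470),(530,624),(190,612))])
print(todelta([A[0]/2+B[0]/2,A[1]/2+B[1]/2,.2]), manip.get_obs()['tool_pos'])
E
```

```text
bar tri (array([ 0.5816, -0.2521,  0.073 ]), np.float64(0.0024384371614505004))
[ 0.5782 -0.1885  0.082 ] [ 0.5864 -0.3146  0.082 ] [ 0.5823 -0.2516  0.082 ] len 0.12643002526660202
fl [ 0.6194 -0.0799  0.115 ]
fr [ 0.6455 -0.4158  0.115 ]
bl [ 0.8419 -0.0621  0.115 ]
br [ 0.8669 -0.3978  0.115 ]
bar yaw (y axis) 1.6356391940387267
x axis yaw 0.06484286724383015
pinY (array([0.5124, 0.084 , 0.0765]), np.float64(0.0005949211869815464))
pinB (array([0.5122, 0.2283, 0.0734]), np.float64(0.0016725991061159841))
spY (array([0.5969, 0.098 , 0.0614]), np.float64(0.0006256102305028019))
spB (array([0.5975, 0.2241, 0.0606]), np.float64(0.0014355998715582046))
pinR [0.5147 0.3647 0.083 ]
spR [0.6005 0.3597 0.072 ]
mallet head top (array([0.3796, 0.2733, 0.0456]), np.float64(0.0005469708306824047))
handle end top (array([0.4259, 0.1285, 0.0445]), np.float64(0.004897009383993603))
[array([0.4282, 0.3216, 0.004 ]), array([0.4181, 0.1045, 0.004 ]), array([0.3193, 0.1089, 0.004 ]), array([0.3309, 0.3263, 0.004 ])]
[array([-168.5, -465.2,   33. ])] [ 0.1999 -0.5655  0.2327]
```

Bar is at about (0.582, -0.252), unit yaw about 0.077. Moving above the bar next.

```bash
python3 - <<'E'
from geo import *
print(todelta([.582,-.252,.2],.077))
E
```

```text
[array([-168.2, -464.7,   33. ]), array([-1.100e-03,  1.300e-03, -1.308e+00])]
```

```bash
python3 -m handwheel '[[[0,0,-0.15],[-19,-52,0],88],[[0,0,-0.30],[-38,-104,0],87],[[0,0,-0.45],[-56,-155,0],80]]' 2>&1 | tail -3; python3 -m handwheel '[[[0,0,-0.15],[-19,-52,3],60],[[0,0,-0.30],[-38,-104,6],50],[[0,0,-0.45],[-56,-155,9],40],[[0,0,-0.60],[-75,-207,12],30],[[0,0,-0.75],[-94,-259,15],28],[[0,0,-0.858],[-112,-310,20],28],[[0,0,-0.858],[-112,-310,20],28]]'; python3 - <<'E'
from geo import *
print(todelta([.582,-.252,.2],.077))
E
```

```text
tcp_rot: [0.926, -0.379, -0.0, -0.0]
wrist_force: [1.0, -0.7, -0.4]
opening: 0.928
t: 1.4
tool_pos: [0.4669, -0.1591, 0.2129]
tcp_rot: [0.999, 0.042, -0.0, -0.001]
wrist_force: [-0.4, -0.3, 0.3]
opening: 0.317
[array([107. , 102.1,  12.7]), array([-0.0013,  0.0008,  0.006 ])]
```

```bash
python3 -m handwheel '[[[0,0,0],[40,38,12],28],[[0,0,0],[80,76,12],28],[[0,0,0],[107,102,12],28],[[0,0,0],[107,102,12],28],[[0,0,0],[107,102,12],28]]'; python3 - <<'E'
from look import *
p=manip.camera_params('wrist'); save('wrist','w1.png'); save('top','t1.png')
from geo import *
for X in ([.578,-.19,.0825],[.586,-.313,.0825],[.582,-.252,.0825]): print(proj('wrist',np.array(X),p))
E
```

```text
t: 2.02
tool_pos: [0.5799, -0.2562, 0.2014]
tcp_rot: [0.999, 0.038, -0.0, -0.0]
wrist_force: [0.2, -0.7, -0.3]
opening: 0.316
[256.68422523 119.05105092]
[255.12523039 245.97691113]
[255.85695271 186.09146986]
```

View pics/w1.png

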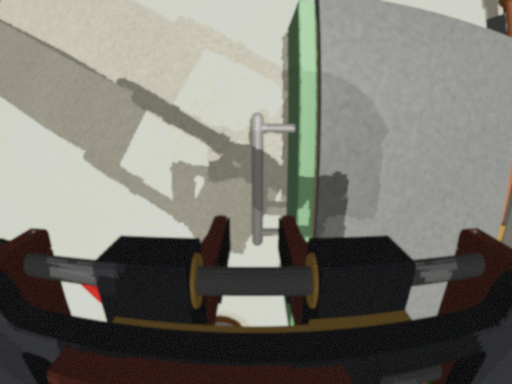

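The wrist view shows the bar from (257,115) to (257,243), within about 1.5 mm of the estimate and centred between the fingers. I'll descend, grip and pull.

```bash
python3 -m handwheel '[[[0,0,0],[3,0,60],28],[[0,0,0],[3,0,110],28],[[0,0,0],[3,0,131],28],[[0,0,0],[3,0,131],28],[[0,0,0],[3,0,131],0],[[0,0,0],[3,0,131],0],[[0,0,0],[3,0,131],0],[[0,0,0],[3,0,131],0]]' 25
```

```text
t: 3.12
tool_pos: [0.5838, -0.2562, 0.0737]
tcp_rot: [0.999, 0.038, 0.001, 0.001]
wrist_force: [-4.5, 0.3, 6.3]
opening: 0.114
```

```bash
python3 -m handwheel '[[[0,0,0],[-15,0,0],0],[[0,0,0],[-35,0,0],0],[[0,0,0],[-55,0,0],0],[[0,0,0],[-75,0,0],0],[[0,0,0],[-95,0,0],0],[[0,0,0],[-115,0,0],0],[[0,0,0],[-135,0,0],0],[[0,0,0],[-150,0,0],0],[[0,0,0],[-160,0,0],0],[[0,0,0],[-165,0,0],0],[[0,0,0],[-165,0,0],0]]'
```

```text
t: 4.5
tool_pos: [0.4199, -0.2691, 0.0736]
tcp_rot: [0.999, 0.038, 0.002, 0.001]
wrist_force: [-0.7, 0.8, 7.4]
opening: 0.115
```

```bash
python3 -m handwheel '[[[0,0,0],[0,0,0],28],[[0,0,0],[0,0,0],28],[[0,0,0],[0,0,0],28],[[0,0,0],[0,0,-50],28],[[0,0,0],[0,0,-110],28],[[0,0,0],[10,-30,-170],70],[[0,0,0],[20,-60,-230],86],[[0,0,0],[20,-60,-230],86],[[0,0,0],[20,-60,-230],86]]'; python3 - <<'E'
from look import *
save('wrist','w2.png'); save('top','t2.png');save('scene','s2.png')
E
```

```text
t: 5.62
tool_pos: [0.4348, -0.2067, 0.3006]
tcp_rot: [0.999, 0.039, 0.0, 0.0]
wrist_force: [-0.0, -0.0, -0.4]
opening: 0.735
```

View pics/w2.png

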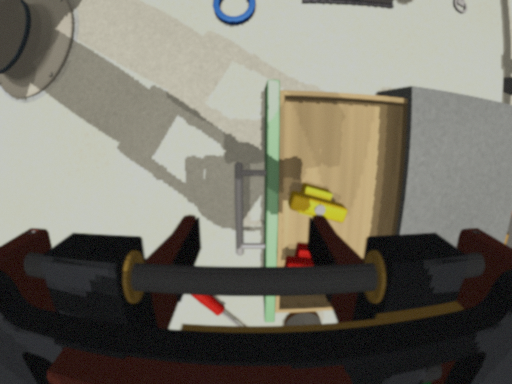

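View pics/t2.png

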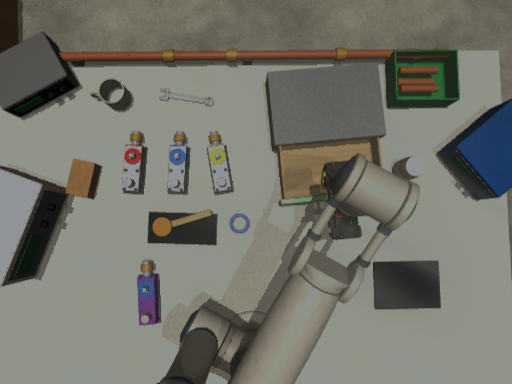

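View pics/s2.png

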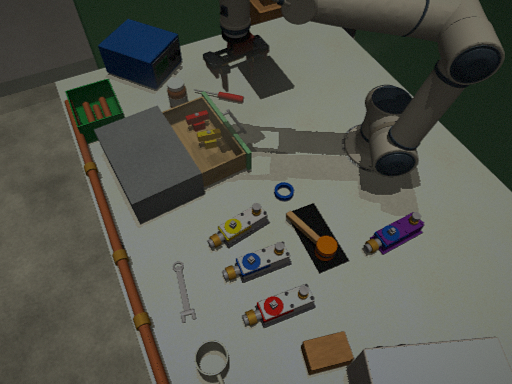

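The wrist view shows a yellow handle at (318,207) and red partly hidden at (300,255). I'll shift -y to see the whole drawer.

```bash
python3 -m handwheel '[[[0,0,0],[15,55,0],86],[[0,0,0],[30,110,0],86],[[0,0,0],[45,150,0],86],[[0,0,0],[45,150,0],86],[[0,0,0],[45,150,0],86]]'; python3 - <<'E'
from look import *
from geo import *
import pickle
p=manip.camera_params('wrist'); im=save('wrist','w3.png'); pickle.dump(p,open('p3.pkl','wb'))
crop(im,150,60,450,260,2.6,'w3c.png')
E
```

```text
t: 6.4
tool_pos: [0.4903, -0.3527, 0.2992]
tcp_rot: [0.999, 0.038, -0.001, -0.001]
wrist_force: [0.4, 0.1, 0.3]
opening: 0.981
```

View pics/w3c.png

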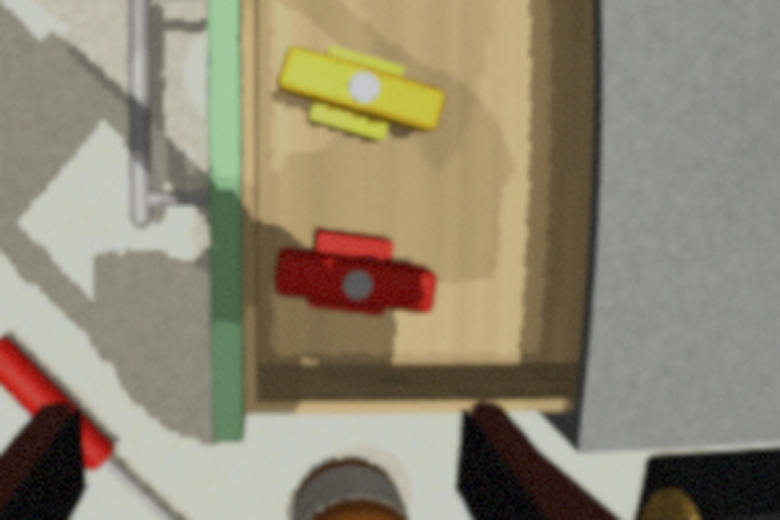

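Only the yellow and red handles are in the drawer; the +y half was empty in the previous view. Both bars carry a dot on top, yellow at full pixel (290,93.5) and red at (287.7,169.6).

```bash
python3 - <<'E'
from geo import *
import pickle
np.set_printoptions(precision=4,suppress=True)
p=pickle.load(open('p3.pkl','rb'))
o=manip.get_obs(); R=Rn.from_quat(o['tcp_rot'])
C=-np.array(p['R']).T@p['t']; print('cam in tool',R.inv().apply(C-o['tool_pos']))
f=lambda u,v:(150+u/2.6,60+v/2.6)
def w(u,v,z=.082): return onz('wrist',*f(u,v),z,p)
for n,c,l,r in (('Y',(364,87),(285,70),(437,108)),('R',(358,285),(282,272),(430,288))):
    a,b=w(*l),w(*r); print(n,w(*c),(a+b)/2,np.linalg.norm(a-b),'baryaw',np.arctan2(*(b-a)[1::-1]))
print('front face top',w(228,20,.1),w(228,420,.1),'front inner',w(245,150,.093),'jar?')
print(todelta([.53,-.20,.25],None))
E
```

```text
cam in tool [ 0.001  -0.0662 -0.1507]
Y [ 0.5273 -0.2509  0.082 ] [ 0.5264 -0.2516  0.082 ] 0.07462137531510517 baryaw -0.14759818289650267
R [ 0.5329 -0.3464  0.082 ] [ 0.5321 -0.3439  0.082 ] 0.07314928315992711 baryaw -0.025660291720106684
front face top [ 0.4621 -0.2268  0.1   ] [ 0.4749 -0.4138  0.1   ] front inner [ 0.4739 -0.2858  0.093 ] jar?
[array([  51.2, -148.7,   50.3])]
```

```bash
python3 - <<'E'
from geo import *
print(todelta([.527,-.251,.24],-.148-np.pi/2))
E
```

```text
[array([ 44.3, -98.1,  60.3]), array([-1.2000e-03, -0.0000e+00, -1.3457e+00])]
```

```bash
python3 -m handwheel '[[[0,0,-0.17],[6,-12,8],60],[[0,0,-0.34],[12,-24,16],60],[[0,0,-0.51],[18,-36,24],60],[[0,0,-0.68],[24,-48,32],60],[[0,0,-0.85],[30,-60,40],60],[[0,0,-1.02],[36,-75,48],60],[[0,0,-1.19],[40,-90,56],60],[[0,0,-1.346],[44,-98,60],60],[[0,0,-1.346],[44,-98,60],60],[[0,0,-1.346],[44,-98,60],60],[[0,0,-1.346],[44,-98,60],60]]'; python3 - <<'E'
from look import *
from geo import *
import pickle
p=manip.camera_params('wrist'); im=save('wrist','w4.png'); pickle.dump(p,open('p4.pkl','wb'))
print(manip.get_obs()['tool_pos'],proj('wrist',np.array([.527,-.251,.082]),p))
E
```

```text
t: 7.82
tool_pos: [0.5271, -0.252, 0.2412]
tcp_rot: [0.758, 0.652, 0.0, 0.0]
wrist_force: [-0.7, 0.3, -0.5]
opening: 0.684
[ 0.52706989 -0.25207312  0.24101733] [253.77681111 179.70869504]
```

View pics/w4.png

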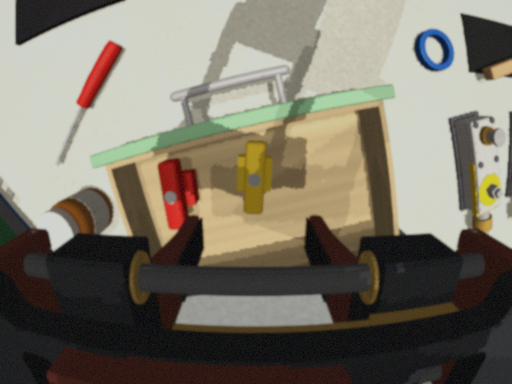

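The yellow dot is at (254,180), as predicted, and the bar runs nearly vertical between the jaws. Triangulating heights from the two wrist views.

```bash
python3 - <<'E'
from geo import *
import pickle
np.set_printoptions(precision=4,suppress=True)
p3=pickle.load(open('p3.pkl','rb'));p4=pickle.load(open('p4.pkl','rb'))
im=cv2.imread('pics/w4.png')[:,:,::-1]; crop(im,130,120,310,250,4.4,'w4c.png')
print(tri(ray('wrist',290,93.5,p3),ray('wrist',254,179.7,p4)), tri(ray('wrist',287.7,169.6,p3),ray('wrist',170.5,197,p4)))
E
```

```text
(array([ 0.5275, -0.2508,  0.0802]), np.float64(6.739981430795689e-05)) (array([ 0.5335, -0.3473,  0.0767]), np.float64(8.807283327350291e-05))
```

View pics/w4c.png

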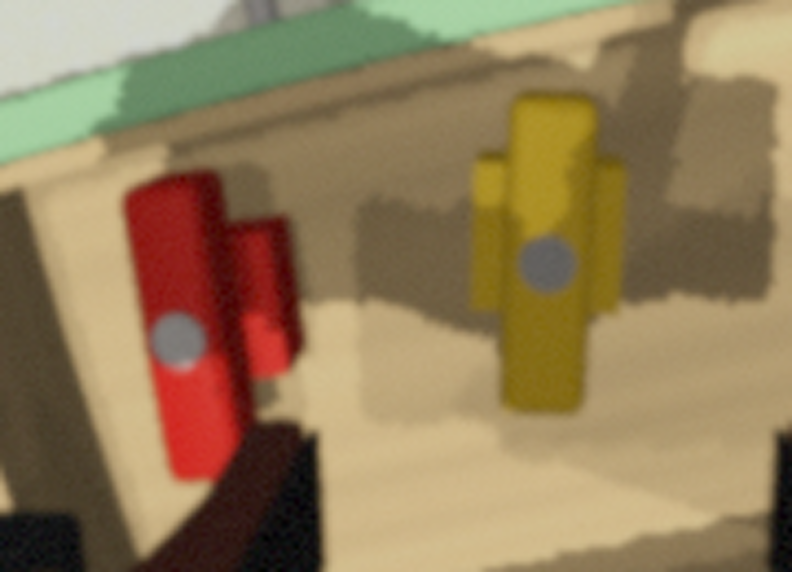

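```bash
python3 - <<'E'
from geo import *
import pickle
p=pickle.load(open('p4.pkl','rb'))
def w(u,v): return onz('wrist',130+u/4.4,120+v/4.4,.082,p)
def yaw(a,b): d=w(*b)-w(*a); return np.arctan2(d[1],d[0]),np.linalg.norm(d)
print('Y L edge',yaw((515,105),(502,402)),'R edge',yaw((595,105),(580,405)))
print('R L edge',yaw((126,200),(175,475)),'R edge',yaw((217,180),(250,415)))
print(todelta([.5273,-.2508,.066],-.17-np.pi/2))
E
```

```text
Y L edge (np.float64(-0.1987605845696124), np.float64(0.07393533084879532)) R edge (np.float64(-0.19190467837166222), np.float64(0.07471524212061811))
R L edge (np.float64(-0.04696351909217767), np.float64(0.07302444828677462)) R edge (np.float64(-0.06548006351393718), np.float64(0.06056095618588045))
[array([ 1.30e+00, -1.00e-01,  1.75e+02]), array([0.0005, 0.0003, 0.0205])]
```

```bash
python3 -m handwheel '[[[0,0,0.04],[1,0,60],50],[[0,0,0.04],[1,0,120],50],[[0,0,0.04],[1,0,160],50],[[0,0,0.04],[1,0,174],50],[[0,0,0.04],[1,0,174],50],[[0,0,0.04],[1,0,174],0],[[0,0,0.04],[1,0,174],0],[[0,0,0.04],[1,0,174],0],[[0,0,0.04],[1,0,174],0],[[0,0,0.04],[1,0,174],0]]' 40; python3 -m handwheel '[[[0,0,0],[0,0,-40],0],[[0,0,0],[0,0,-100],0],[[0,0,0],[0,0,-160],0],[[0,0,0],[0,0,-174],0],[[0,0,0],[0,0,-174],0]]'; python3 - <<'E'
from look import *
save('wrist','w5.png')
E
```

```text
t: 9.12
tool_pos: [0.5279, -0.2512, 0.0678]
tcp_rot: [0.77, 0.638, 0.0, 0.001]
wrist_force: [-0.8, -0.5, 6.2]
opening: 0.25
t: 9.75
tool_pos: [0.5275, -0.2508, 0.24]
tcp_rot: [0.77, 0.638, -0.0, -0.0]
wrist_force: [0.2, -0.8, -3.1]
opening: 0.244
```

View pics/w5.png

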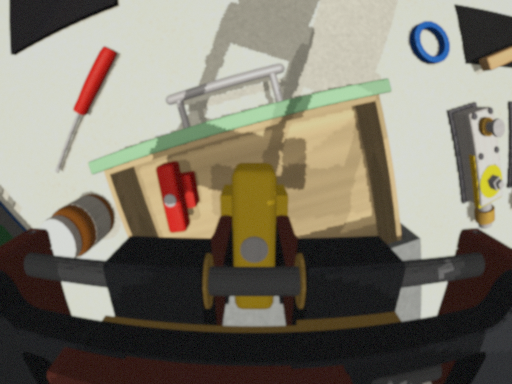

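Yellow is held, with its dot at (254,248). Next I'll move beside the yellow valve to look at its spindle.

```bash
python3 - <<'E'
from geo import *
o=manip.get_obs()
p=manip.camera_params('wrist')
im=cv2.imread('pics/w5.png')[:,:,::-1]
D=onz('wrist',254,248,.2542,p); R=Rn.from_quat(o['tcp_rot'])
print('dot rel tcp (tool)',R.inv().apply(D-o['tool_pos'])*1000)
print(todelta([.66,.07,.26],np.pi/2-.1+.164))
E
```

```text
dot rel tcp (tool) [  1.13422274  -2.24471141 -16.09131552]
[array([339.8,  70.7, -21.8]), array([-0.003 , -0.0014, -0.2518])]
```

```bash
python3 -m handwheel '[[[0,0,-0.05],[55,12,-10],0],[[0,0,-0.1],[110,24,-20],0],[[0,0,-0.15],[165,36,-20],0],[[0,0,-0.2],[220,48,-20],0],[[0,0,-0.25],[275,60,-20],0],[[0,0,-0.25],[325,70,-20],0],[[0,0,-0.25],[340,71,-20],0],[[0,0,-0.25],[340,71,-20],0],[[0,0,-0.25],[340,71,-20],0]]'; python3 - <<'E'
from look import *
from geo import *
import pickle
p=manip.camera_params('wrist'); im=save('wrist','w6.png'); pickle.dump(p,open('p6.pkl','wb'))
print(manip.get_obs()['tool_pos'],proj('wrist',np.array([.597,.098,.074]),p))
E
```

```text
t: 10.92
tool_pos: [0.6602, 0.0684, 0.2597]
tcp_rot: [0.685, 0.728, -0.001, -0.0]
wrist_force: [-0.4, -0.5, -1.5]
opening: 0.245
[0.66028286 0.06822353 0.26026515] [282.59118307 122.28515963]
```

View pics/w6.png

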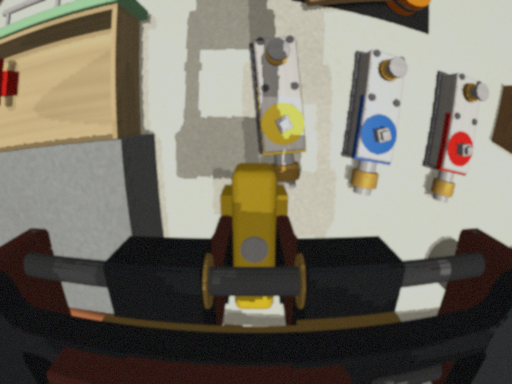

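```bash
python3 -m handwheel '[[[0,0,0],[15,0,40],0],[[0,0,0],[35,5,80],0],[[0,0,0],[35,5,80],0],[[0,0,0],[35,5,80],0]]'; python3 - <<'E'
from look import *
from geo import *
import pickle
p=manip.camera_params('wrist'); im=save('wrist','w7.png'); pickle.dump(p,open('p7.pkl','wb'))
print(manip.get_obs()['tool_pos'],proj('wrist',np.array([.597,.098,.074]),p))
im6=cv2.imread('pics/w6.png')[:,:,::-1]
crop(im6,240,20,330,190,3.5,'w6c.png');crop(im,180,0,330,160,4.8,'w7c.png')
E
```

```text
t: 11.48
tool_pos: [0.6637, 0.1038, 0.1826]
tcp_rot: [0.685, 0.728, 0.001, 0.001]
wrist_force: [0.9, -0.5, -0.7]
opening: 0.247
[0.66414715 0.10385179 0.18355005] [250.78133313 116.09493266]
```

View pics/w6c.png

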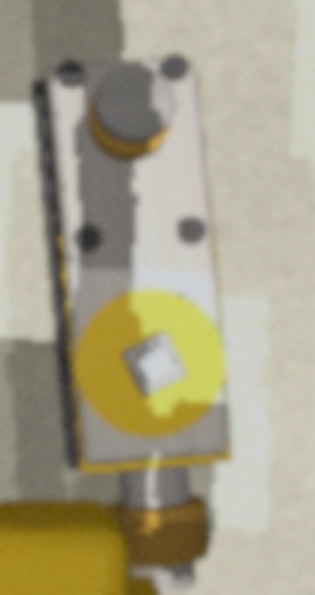

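View pics/w7c.png

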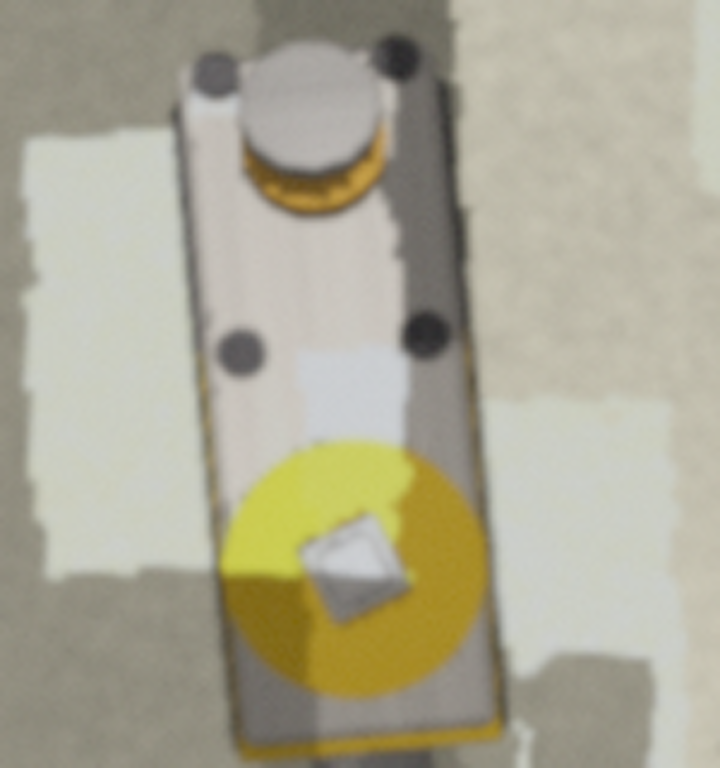

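```bash
cat > ring.py <<'E'
from geo import *
HS={'yellow':((18,120,80),(38,255,255)),'red':((0,120,60),(8,255,255)),'blue':((100,110,60),(122,255,255))}
def ring(im,cam,p,col,guess,r,z=.05):
    """ring centre: ellipse around colour mask near predicted pixel"""
    h=cv2.cvtColor(np.ascontiguousarray(im),cv2.COLOR_RGB2HSV); m=cv2.inRange(h,*HS[col])
    c=proj(cam,np.array([*guess,z]),p); k=np.zeros_like(m); cv2.circle(k,tuple(int(x) for x in c.round()),r,255,-1); m&=k
    m=cv2.morphologyEx(m,cv2.MORPH_OPEN,np.ones((3,3),np.uint8))
    cs,_=cv2.findContours(m,cv2.RETR_EXTERNAL,cv2.CHAIN_APPROX_NONE); b=max(cs,key=cv2.contourArea)
    hu=cv2.convexHull(b)
    W=np.array([onz(cam,*q,z,p)[:2] for q in b[:,0].astype(float)])
    (cx,cy),rad=cv2.minEnclosingCircle(W.astype(np.float32)*1000)
    H=np.array([onz(cam,*q,z,p)[:2] for q in hu[:,0].astype(float)])*1000
    A=np.c_[2*H,np.ones(len(H))]; s=np.linalg.lstsq(A,(H**2).sum(1),rcond=None)[0]
    e=cv2.fitEllipse(hu)
    return (cx,cy,rad), s[:2], np.sqrt(s[2]+s[:2]@s[:2]), e[0]
E
python3 - <<'E'
from ring import *
import pickle
np.set_printoptions(precision=4,suppress=True)
P={n:pickle.load(open(f'p{n}.pkl','rb')) for n in (6,7)}
E={}
for n in (6,7):
    im=cv2.imread(f'pics/w{n}.png')[:,:,::-1]
    r=ring(im,'wrist',P[n],'yellow',(.597,.098),33 if n==7 else 24); print(n,r); E[n]=r[3]
print(tri(ray('wrist',*E[6],P[6]),ray('wrist',*E[7],P[7])))
f=lambda u,v:(180+u/4.8,v/4.8)
c=[onz('wrist',*f(*q),.066,P[7]) for q in ((300,549),(370,515),(410,580))]
print(c,[np.linalg.norm(c[i+1]-c[i]) for i in (0,1)],[np.arctan2(*(c[i+1]-c[i])[1::-1]) for i in (0,1)])
print('pin',onz('wrist',*f(312,108),.083,P[7]),tri(ray('wrist',*f(312,108),P[7]),ray('wrist',240+135/3.5,20+102/3.5,P[6])))
print('spindle top',onz('wrist',*f(355,552),.074,P[7]),tri(ray('wrist',*f(355,553),P[7]),ray('wrist',240+154/3.5,20+360/3.5,P[6])))
E
```

```text
6 ((598.8878784179688, 98.9062728881836, 26.382089614868164), array([598.9181,  99.3431]), np.float64(25.424029049550715), (281.5594482421875, 123.64337158203125))
7 ((598.84228515625, 100.37947082519531, 26.747167587280273), array([598.7467, 100.5175]), np.float64(25.666917587292673), (253.5165557861328, 118.26874542236328))
(array([0.5989, 0.1004, 0.0366]), np.float64(8.921444474114845e-05))
[array([0.5958, 0.0904, 0.066 ]), array([0.5887, 0.103 , 0.066 ]), array([0.6004, 0.1112, 0.066 ])] [np.float64(0.01448155129560352), np.float64(0.01429180627352693)] [np.float64(2.086414721349473), np.float64(0.6100304000490591)]
pin [0.5155 0.0882 0.083 ] (array([0.5138, 0.088 , 0.0778]), np.float64(5.214358512250835e-05))
spindle top [0.5959 0.1007 0.074 ] (array([0.5968, 0.1006, 0.0659]), np.float64(0.0008044226802477063))
```

Ring, pilot and top camera agree on the yellow spindle at about (0.5975, 0.099), edge yaw about 0.56. I'll turn the handle so its bar sits across the valve and go above it.

```bash
python3 - <<'E'
from geo import *
print(todelta([.5985,.0972,.165],.563))
E
```

```text
[array([ -2.6, -66. ,  18.3]), array([ 0.0035, -0.0017,  1.0686])]
```

```bash
python3 -m handwheel '[[[0,0,0.18],[0,-15,5],0],[[0,0,0.36],[0,-30,10],0],[[0,0,0.54],[0,-45,15],0],[[0,0,0.72],[0,-60,18],0],[[0,0,0.90],[-2,-66,18],0],[[0,0,1.069],[-3,-66,18],0],[[0,0,1.069],[-3,-66,18],0],[[0,0,1.069],[-3,-66,18],0]]'; python3 - <<'E'
from look import *
from geo import *
save('wrist','w8.png');save('scene','s8.png'); im=save('top','t8.png'); crop(im,190,120,250,200,7,'t8c.png')
print(todelta([.5985,.0972,.165],.563))
E
```

```text
t: 12.52
tool_pos: [0.5983, 0.0977, 0.1642]
tcp_rot: [0.96, 0.28, 0.001, 0.0]
wrist_force: [-1.0, 1.4, -1.9]
opening: 0.249
[array([ 0.1,  1. , -2. ]), array([ 0.0003, -0.0005,  0.0024])]
```

View pics/w8.png

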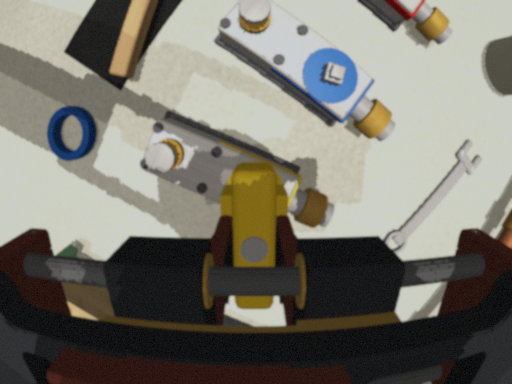

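View pics/s8.png

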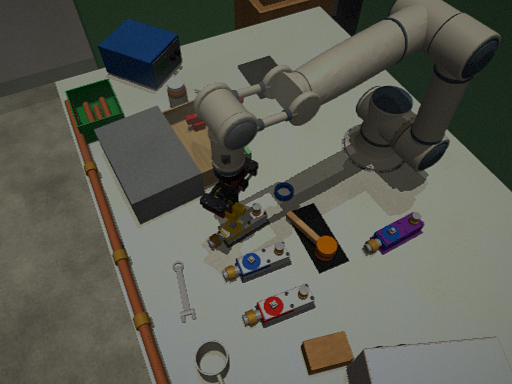

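```bash
python3 -m handwheel '[[[0,0,0],[0,0,25],0],[[0,0,0],[0,0,40],0],[[0,0,0],[0,0,46],0],[[0,0,0],[0,0,48],0],[[0,0,0],[0,0,48],0]]'; python3 -m handwheel '[[[0,0,0],[0,0,2],0],[[0,0,0],[0,0,4],0],[[0,0,0],[0,0,5],0]]';
```

```text
t: 13.3
tool_pos: [0.598, 0.0981, 0.1153]
tcp_rot: [0.96, 0.278, 0.0, 0.0]
wrist_force: [0.2, -0.3, -2.7]
opening: 0.245
t: 13.68
tool_pos: [0.5977, 0.0981, 0.1095]
tcp_rot: [0.961, 0.278, -0.0, -0.0]
wrist_force: [0.7, 0.2, -2.0]
opening: 0.248
```

```bash
python3 -m handwheel '[[[0,0,0],[0,0,3],0],[[0,0,0],[0,0,6],0],[[0,0,0],[0,0,8],0],[[0,0,0],[0,0,8],0]]'; python3 -m handwheel '[[[0,0,0],[0,0,3],0],[[0,0,0],[0,0,6],0],[[0,0,0],[0,0,6],0]]'
```

```text
t: 14.18
tool_pos: [0.5976, 0.0981, 0.1013]
tcp_rot: [0.961, 0.278, -0.0, -0.0]
wrist_force: [0.3, -1.1, -2.2]
opening: 0.247
t: 14.55
tool_pos: [0.5978, 0.0981, 0.0958]
tcp_rot: [0.96, 0.278, 0.0, 0.0]
wrist_force: [0.5, 0.3, -0.5]
opening: 0.25
```

```bash
python3 -m handwheel '[[[0,0,0],[0,0,1],0],[[0,0,0],[0,0,2],0],[[0,0,0],[0,0,2],0],[[0,0,0],[0,0,2],0]]'
```

```text
t: 15.05
tool_pos: [0.5978, 0.0981, 0.0958]
tcp_rot: [0.96, 0.278, 0.001, 0.0]
wrist_force: [-5.1, 0.1, 7.6]
opening: 0.25
```

It is seated: the TCP stopped at 0.0958 and the force rose. Releasing and backing off.

```bash
python3 -m handwheel '[[[0,0,0],[0,0,-1.5],44],[[0,0,0],[0,0,-1.5],44],[[0,0,0],[0,0,-1.5],44],[[0,0,0],[0,0,-1.5],44],[[0,0,0],[0,0,-20],44],[[0,0,0],[0,0,-70],44],[[0,0,0],[0,0,-130],44],[[0,0,0],[0,0,-150],44],[[0,0,0],[0,0,-150],44]]'; python3 - <<'E'
from look import *
from geo import *
import pickle
p=manip.camera_params('wrist'); pickle.dump(p,open('p9.pkl','wb'))
save('wrist','w9.png'); 
print(todelta([.533,-.347,.24],-.055+np.pi/2))
E
```

```text
t: 16.18
tool_pos: [0.5986, 0.0982, 0.2476]
tcp_rot: [0.96, 0.278, 0.003, 0.001]
wrist_force: [0.4, 0.5, 0.7]
opening: 0.503
[array([-292.9,  341.4,    4.6]), array([ 0.0019, -0.0014, -0.9518])]
```

View pics/w9.png

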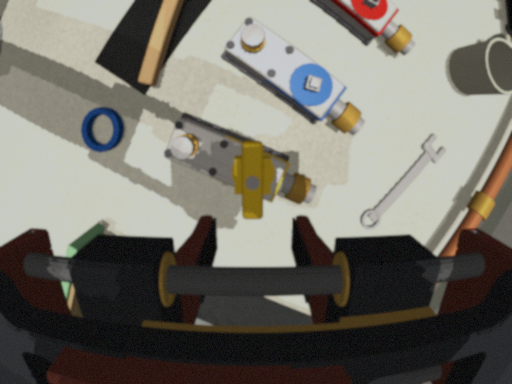

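```bash
python3 - <<'E'
from geo import *
import pickle
print(onz('wrist',252,182,.11,pickle.load(open('p9.pkl','rb'))))
E
python3 -m handwheel '[[[0,0,-0.12],[-37,43,0],60],[[0,0,-0.24],[-74,86,0],60],[[0,0,-0.36],[-111,129,0],60],[[0,0,-0.48],[-148,172,0],60],[[0,0,-0.6],[-185,215,0],60],[[0,0,-0.72],[-222,258,0],60],[[0,0,-0.84],[-259,301,0],60],[[0,0,-0.952],[-288,335,4],60],[[0,0,-0.952],[-293,341,4],60],[[0,0,-0.952],[-293,341,4],60],[[0,0,-0.952],[-293,341,4],60]]'; python3 - <<'E'
from look import *
from geo import *
import pickle
p=manip.camera_params('wrist'); pickle.dump(p,open('p10.pkl','wb'))
im=save('wrist','w10.png');crop(im,170,110,340,250,4.4,'w10c.png')
E
```

```text
[0.59690019 0.10080272 0.11      ]
t: 17.6
tool_pos: [0.5329, -0.3452, 0.2395]
tcp_rot: [0.726, 0.688, 0.0, -0.0]
wrist_force: [0.5, -0.0, -0.0]
opening: 0.684
```

View pics/w10c.png

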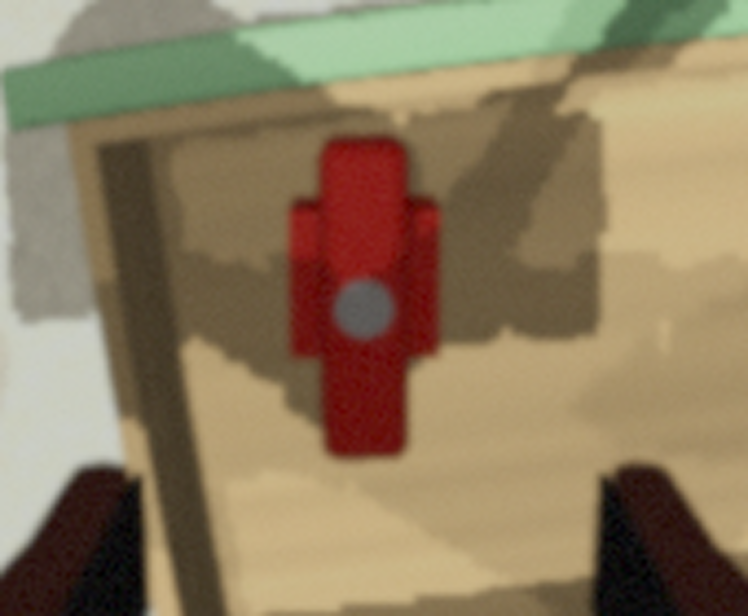

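```bash
python3 -m handwheel '[[[0,0,0],[0,0,60],42],[[0,0,0],[0,0,120],42],[[0,0,0],[0,0,160],42],[[0,0,0],[0,0,173],42],[[0,0,0],[0,0,173],42],[[0,0,0],[0,0,173],0],[[0,0,0],[0,0,173],0],[[0,0,0],[0,0,173],0],[[0,0,0],[0,0,173],0],[[0,0,0],[0,0,173],0]]' 40; python3 -m handwheel '[[[0,0,0],[0,0,-40],0],[[0,0,0],[0,0,-100],0],[[0,0,0],[0,0,-160],0],[[0,0,0],[0,0,-190],0],[[0,0,0],[0,0,-190],0]]'; python3 - <<'E'
from look import *
from geo import *
p=manip.camera_params('wrist');im=save('wrist','w11.png')
h=cv2.cvtColor(im,cv2.COLOR_RGB2HSV); crop(im,200,150,310,320,3.5,'w11c.png')
print(todelta([.66,.33,.26],.02+np.pi/2), manip.get_obs()['tool_pos'])
E
```

```text
t: 18.9
tool_pos: [0.5332, -0.3472, 0.0685]
tcp_rot: [0.726, 0.687, 0.0, 0.001]
wrist_force: [-0.7, 1.1, 6.6]
opening: 0.249
t: 19.52
tool_pos: [0.533, -0.3473, 0.2596]
tcp_rot: [0.726, 0.687, 0.0, 0.003]
wrist_force: [0.1, -0.2, -1.3]
opening: 0.249
[array([682.9,  90.1,  -3.8]), array([ 0.0005,  0.0004, -0.0749])] [ 0.53253229 -0.34689737  0.25640237]
```

View pics/w11c.png

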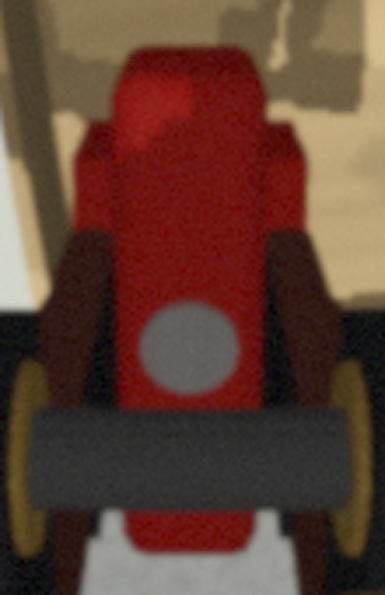

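```bash
python3 -m handwheel '[[[0,0,-0.02],[50,7,0],0],[[0,0,-0.04],[110,15,0],0],[[0,0,-0.06],[170,23,0],0],[[0,0,-0.075],[230,31,0],0],[[0,0,-0.075],[290,39,0],0],[[0,0,-0.075],[350,47,0],0],[[0,0,-0.075],[410,55,0],0],[[0,0,-0.075],[470,63,0],0],[[0,0,-0.075],[530,71,0],0],[[0,0,-0.075],[590,80,0],0],[[0,0,-0.075],[645,85,0],0],[[0,0,-0.075],[683,90,0],0]]'; python3 -m handwheel '[[[0,0,0],[0,0,0],0],[[0,0,0],[0,0,0],0]]'; python3 - <<'E'
from look import *
from geo import *
import pickle
p=manip.camera_params('wrist'); pickle.dump(p,open('p12.pkl','wb'))
im=save('wrist','w12.png')
print(manip.get_obs()['tool_pos'],manip.get_obs()['qpos'])
E
```

```text
t: 21.08
tool_pos: [0.6589, 0.3328, 0.2515]
tcp_rot: [0.699, 0.715, -0.003, -0.001]
wrist_force: [0.6, -0.0, -1.6]
opening: 0.248
t: 21.32
tool_pos: [0.6594, 0.3297, 0.2535]
tcp_rot: [0.7, 0.714, -0.002, -0.001]
wrist_force: [0.1, 0.4, -1.7]
opening: 0.246
[0.65956195 0.32915675 0.25471183] [ 4.16961703e-01  5.08435047e-01  6.94581791e-01 -4.96183089e-04
  1.94159389e+00 -1.17321906e+00]
```

View pics/w12.png

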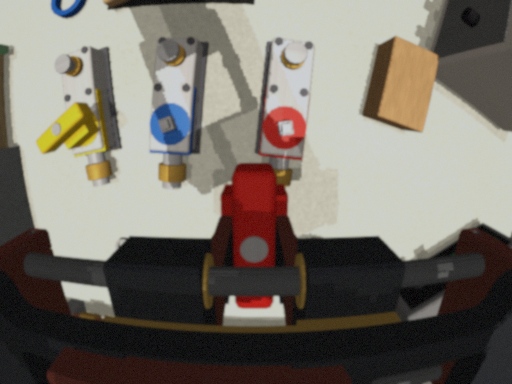

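```bash
python3 -m handwheel '[[[0,0,0],[15,0,40],0],[[0,0,0],[34,5,72],0],[[0,0,0],[34,5,72],0],[[0,0,0],[34,5,72],0],[[0,0,0],[34,5,72],0]]'; python3 - <<'E'
from ring import *
from look import save
import pickle
np.set_printoptions(precision=4,suppress=True)
p=manip.camera_params('wrist'); im=save('wrist','w13.png'); pickle.dump(p,open('p13.pkl','wb'))
print(ring(im,'wrist',p,'red',(.6005,.3597),33))
p2=pickle.load(open('p12.pkl','rb')); print(ring(cv2.imread('pics/w12.png')[:,:,::-1],'wrist',p2,'red',(.6005,.3597),24))
crop(im,180,0,330,160,4.8,'w13c.png')
E
```

```text
t: 22.0
tool_pos: [0.6648, 0.3636, 0.1879]
tcp_rot: [0.7, 0.714, 0.002, 0.001]
wrist_force: [0.1, -0.3, -2.2]
opening: 0.249
((602.3347778320312, 365.0754699707031, 26.52880859375), array([603.0369, 365.0321]), np.float64(25.582610039692373), (255.2243194580078, 121.33321380615234))
((602.3641357421875, 363.90234375, 25.89913558959961), array([602.9129, 364.3313]), np.float64(24.828168426819797), (283.104736328125, 127.20978546142578))
```

View pics/w13c.png

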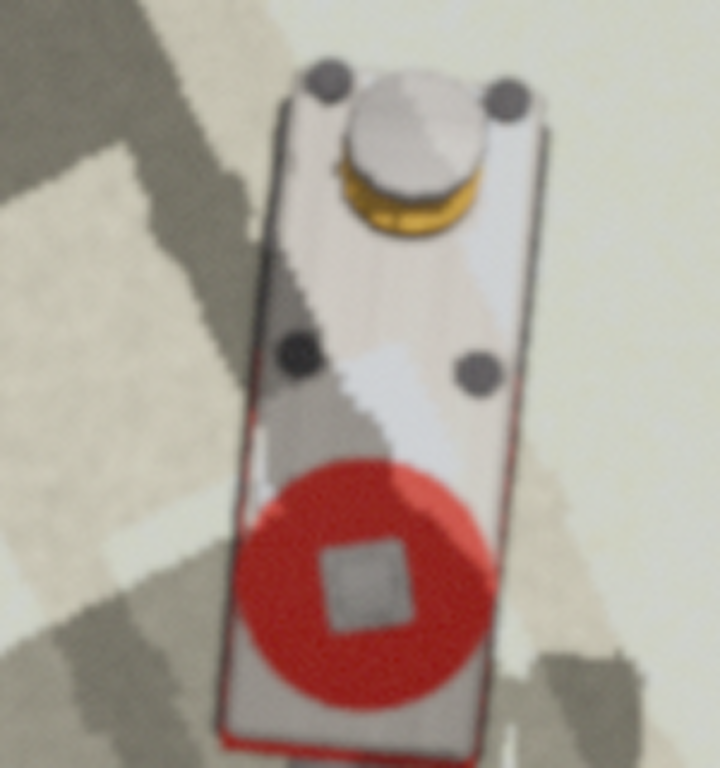

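```bash
python3 - <<'E'
from ring import *
import pickle
np.set_printoptions(precision=4,suppress=True)
P=pickle.load(open('p13.pkl','rb'))
f=lambda u,v:(180+u/4.8,v/4.8)
c=[onz('wrist',*f(*q),.066,P) for q in ((319,549),(402,537),(414,620),(333,634))]
d=[c[(i+1)%4]-c[i] for i in range(4)]
print([np.linalg.norm(x) for x in d],[np.arctan2(x[1],x[0])%(np.pi/2) for x in d],'ctr',np.mean(c,0))
print('pilot',onz('wrist',*f(366,580),.074,P),'pin',onz('wrist',*f(417,132),.083,P))
t=cv2.imread('pics/top0.png')[:,:,::-1]
for col,g in (('red',(.601,.362)),('yellow',(.598,.1)),('blue',(.598,.226))): print(col,ring(t,'top',manip.camera_params('top'),col,g,10))
print(manip.get_obs()['tool_pos'])
E
```

```text
[np.float64(0.015893602833016364), np.float64(0.016072856032596384), np.float64(0.015667077682422228), np.float64(0.016515710968066453)] [np.float64(0.164823731327719), np.float64(0.16462871907991766), np.float64(0.19299219449140592), np.float64(0.1787264540705933)] ctr [0.6032 0.366  0.066 ]
pilot [0.6022 0.3657 0.074 ] pin [0.5189 0.3732 0.083 ]
red ((603.32470703125, 362.9128112792969, 26.45501136779785), array([603.6593, 363.5943]), np.float64(25.149694210366217), (132.52169799804688, 155.86428833007812))
yellow ((599.3737182617188, 98.4973373413086, 24.914466857910156), array([599.1527,  99.0127]), np.float64(23.720738565539495), (217.08865356445312, 156.0413818359375))
blue ((600.673583984375, 224.8533477783203, 25.098604202270508), array([600.377 , 225.2589]), np.float64(24.12540914134232), (176.9120330810547, 156.2109375))
[0.6647 0.3637 0.1877]
```

Red spindle is at about (0.6013, 0.3647) after allowing for the bias seen at yellow, edge yaw 0.175. Going above it.

```bash
python3 - <<'E'
from geo import *
print(todelta([.6016,.3632,.165],.175))
E
```

```text
[array([  0.6, -63.2,  22.4]), array([ 0.002 , -0.0039,  1.415 ])]
```

```bash
python3 -m handwheel '[[[0,0,0.177],[0,-8,5],0],[[0,0,0.354],[0,-16,10],0],[[0,0,0.531],[0,-24,15],0],[[0,0,0.708],[0,-32,18],0],[[0,0,0.885],[0,-40,20],0],[[0,0,1.062],[0,-48,22],0],[[0,0,1.239],[0,-56,22],0],[[0,0,1.415],[0,-63,22],0],[[0,0,1.415],[0,-63,22],0],[[0,0,1.415],[0,-63,22],0],[[0,0,1.415],[0,-63,22],0]]'; python3 - <<'E'
from look import *
from geo import *
save('wrist','w14.png')
print(todelta([.6016,.3632,.165],.175),manip.get_obs()['tool_pos'])
E
```

```text
t: 23.42
tool_pos: [0.6013, 0.363, 0.1629]
tcp_rot: [0.996, 0.089, 0.0, -0.0]
wrist_force: [-0.4, -0.8, -2.2]
opening: 0.246
[array([ 0.4, -0.1, -2.4]), array([ 0.    , -0.0001,  0.0022])] [0.60125146 0.36300135 0.16264601]
```

View pics/w14.png

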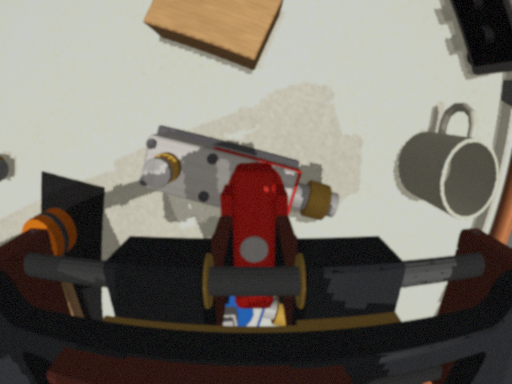

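```bash
python3 -m handwheel '[[[0,0,0],[0,0,25],0],[[0,0,0],[0,0,40],0],[[0,0,0],[0,0,46],0],[[0,0,0],[0,0,46],0]]'; python3 -m handwheel '[[[0,0,0],[0,0,2],0],[[0,0,0],[0,0,4],0],[[0,0,0],[0,0,6],0],[[0,0,0],[0,0,6],0]]';
```

```text
t: 23.98
tool_pos: [0.6008, 0.3631, 0.1162]
tcp_rot: [0.996, 0.088, -0.0, 0.0]
wrist_force: [0.0, 0.3, -2.0]
opening: 0.251
t: 24.48
tool_pos: [0.6012, 0.3632, 0.1106]
tcp_rot: [0.996, 0.088, 0.0, -0.0]
wrist_force: [0.7, 0.1, -2.1]
opening: 0.245
```

```bash
python3 -m handwheel '[[[0,0,0],[0,0,3],0],[[0,0,0],[0,0,6],0],[[0,0,0],[0,0,8],0],[[0,0,0],[0,0,8],0]]'; python3 -m handwheel '[[[0,0,0],[0,0,2],0],[[0,0,0],[0,0,4],0],[[0,0,0],[0,0,6],0],[[0,0,0],[0,0,6],0]]'
```

```text
t: 24.98
tool_pos: [0.6012, 0.3632, 0.1024]
tcp_rot: [0.996, 0.088, 0.0, -0.0]
wrist_force: [3.5, 0.2, -2.7]
opening: 0.245
t: 25.48
tool_pos: [0.6012, 0.3632, 0.0966]
tcp_rot: [0.996, 0.088, 0.0, -0.0]
wrist_force: [4.6, 1.1, -1.3]
opening: 0.246
```

```bash
python3 -m handwheel '[[[0,0,0],[0,0,1],0],[[0,0,0],[0,0,2],0],[[0,0,0],[0,0,2],0],[[0,0,0],[0,0,2],0]]'
```

```text
t: 25.98
tool_pos: [0.6013, 0.3633, 0.0966]
tcp_rot: [0.996, 0.088, 0.001, -0.0]
wrist_force: [0.8, -0.9, 6.4]
opening: 0.247
```

Red is seated the same way (stopped at 0.0966, force up). I'll release, rise, then look at the mallet.

```bash
python3 -m handwheel '[[[0,0,0],[0,0,-1.5],44],[[0,0,0],[0,0,-1.5],44],[[0,0,0],[0,0,-1.5],44],[[0,0,0],[0,0,-1.5],44],[[0,0,0],[0,0,-20],44],[[0,0,0],[0,0,-70],44],[[0,0,0],[0,0,-130],44],[[0,0,0],[0,0,-180],44],[[0,0,0],[0,0,-180],44]]'; python3 - <<'E'
from look import *
from geo import *
import pickle
p=manip.camera_params('wrist'); pickle.dump(p,open('p15.pkl','wb'))
save('wrist','w15.png');im=save('scene','s15.png');crop(im,190,170,350,330,3.7,'s15c.png'); im=save('top','t15.png');crop(im,110,120,250,250,5,'t15c.png')
E
```

```text
t: 27.1
tool_pos: [0.6019, 0.3637, 0.2835]
tcp_rot: [0.996, 0.088, 0.006, -0.003]
wrist_force: [-0.3, 0.0, 0.2]
opening: 0.502
```

View pics/s15c.png

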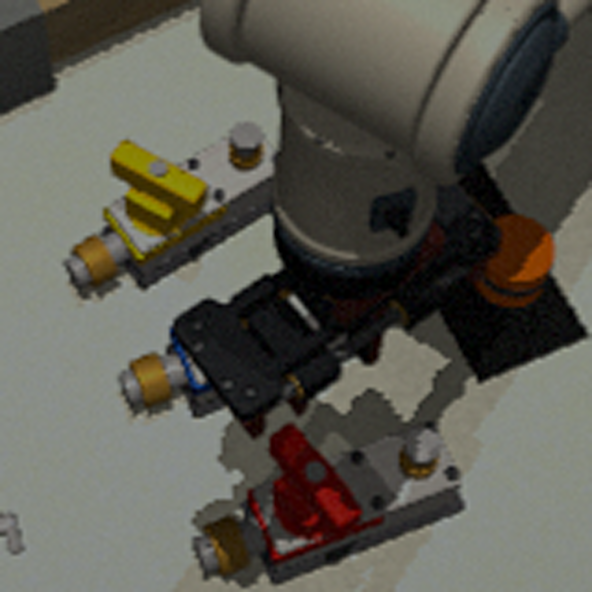

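View pics/t15c.png

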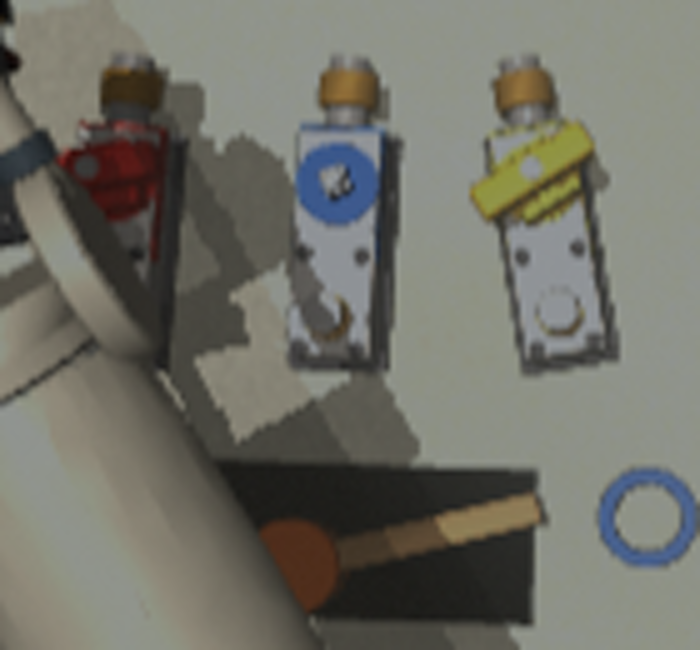

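View pics/w15.png

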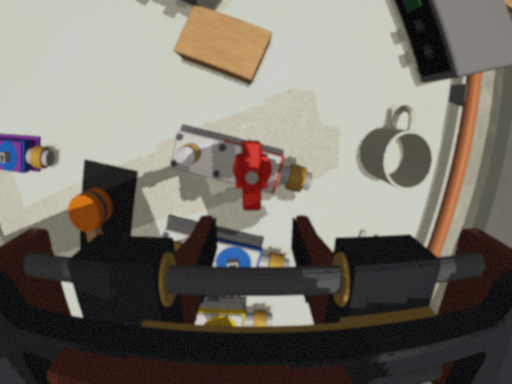

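The mallet has been knocked: its head is now at about (169.6,233) in the top view, still on the mat, and both handles are seated. I'll go over the mallet and measure it.

```bash
python3 - <<'E'
from geo import *
a=onz('top',110+345/5,120+553/5,.042);b=onz('top',110+538/5,120+505/5,.042);print(a,b,np.arctan2(*(b-a)[1::-1]))
print('head',onz('top',110+293/5,120+566/5,.052))
print(todelta([.385,.19,.26],.23))
E
```

```text
[0.36724955 0.22139244 0.042     ] [0.39512336 0.10062475 0.042     ] -1.3439633590315583
head [0.35988868 0.25204923 0.052     ]
[array([-242.8,  132.6,   14.4]), array([ 0.0002,  0.0007, -0.054 ])]
```

```bash
python3 -m handwheel '[[[0,0,-0.02],[-50,28,0],60],[[0,0,-0.04],[-100,56,0],60],[[0,0,-0.054],[-150,84,0],60],[[0,0,-0.054],[-200,110,8],60],[[0,0,-0.054],[-243,133,14],60],[[0,0,-0.054],[-243,133,14],60],[[0,0,-0.054],[-243,133,14],60],[[0,0,-0.054],[-243,133,14],60]]'; python3 - <<'E'
from look import *
from geo import *
import pickle
p=manip.camera_params('wrist'); pickle.dump(p,open('p16.pkl','wb'))
save('wrist','w16.png');im=save('scene','s16.png');im=save('top','t16.png')
E
```

```text
t: 28.25
tool_pos: [0.3858, 0.1902, 0.2601]
tcp_rot: [0.993, 0.115, -0.001, 0.0]
wrist_force: [-0.0, 0.3, -0.0]
opening: 0.676
```

View pics/w16.png

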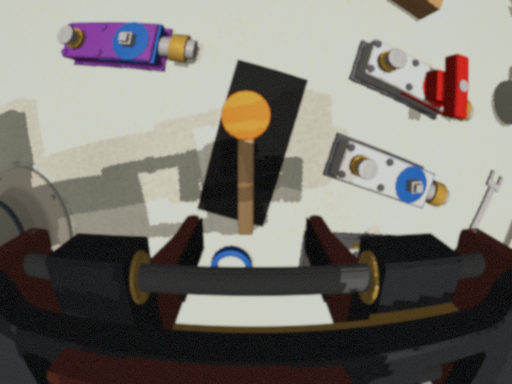

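View pics/s16.png

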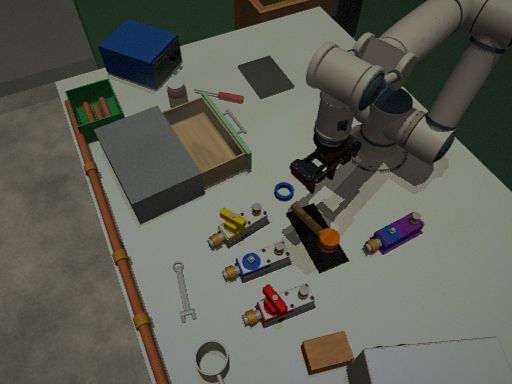

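The wrist view shows the mallet head at (246,114), with the handle running straight down to (246,233), parallel to the jaws.

```bash
python3 - <<'E'
from geo import *
import pickle
np.set_printoptions(precision=4,suppress=True)
p=pickle.load(open('p16.pkl','rb'))
im=cv2.imread('pics/w16.png')
def blob(im,lo,hi,box):
    h=cv2.cvtColor(im,cv2.COLOR_BGR2HSV);m=cv2.inRange(h,lo,hi);k=np.zeros_like(m);k[box[1]:box[3],box[0]:box[2]]=255;m&=k
    c=max(cv2.findContours(m,0,1)[0],key=cv2.contourArea);return cv2.minEnclosingCircle(c),cv2.contourArea(c),cv2.fitEllipse(c)
W=blob(im,(8,170,150),(25,255,255),(200,70,300,150));print(W)
T=blob(cv2.imread('pics/top0.png'),(8,120,60),(25,255,255),(140,210,175,245));print(T)
t=cv2.imread('pics/t16.png');
T2=blob(t,(8,120,60),(25,255,255),(145,210,190,255));print(T2)
h=onz('wrist',*W[0][0],.052,p);print('head',h,'tri',tri(ray('wrist',*W[0][0],p),ray('top',*T2[0][0])))
a=onz('wrist',245.8,150,.042,p);b=onz('wrist',246,232,.042,p);print(a,b,np.arctan2(*(b-a)[1::-1]))
cv2.imwrite('pics/w16c.png',cv2.resize(im[60:250,180:310],None,fx=3.5,fy=3.5,interpolation=2))
crop(t[:,:,::-1],130,200,250,260,6,'t16c.png')
E
```

```text
(((245.37179565429688, 114.79059600830078), 24.629194259643555), 1782.0, ((245.7447052001953, 114.80603790283203), (46.944950103759766, 48.44136047363281), 23.831544876098633))
(((161.5408172607422, 226.37754821777344), 10.044200897216797), 288.0, ((161.6131591796875, 226.28964233398438), (19.03526496887207, 19.390531539916992), 24.15507698059082))Traceback (most recent call last):
  File "<stdin>", line 12, in <module>
  File "<stdin>", line 8, in blob
ValueError: max() iterable argument is empty
```

Top is occluded by the arm; I'll use the scene view as the second.

```bash
python3 - <<'E'
from geo import *
import pickle
np.set_printoptions(precision=4,suppress=True)
p=pickle.load(open('p16.pkl','rb'))
print('head',onz('wrist',245.6,114.8,.052,p))
a=onz('wrist',245.8,150,.042,p);b=onz('wrist',246,232,.042,p);print(a,b,np.arctan2(*(b-a)[1::-1]))
im=cv2.imread('pics/s16.png'); cv2.imwrite('pics/s16c.png',cv2.resize(im[190:280,280:360],None,fx=6,fy=6,interpolation=2))
E
```

```text
head [0.3604 0.2572 0.052 ]
[0.3703 0.2144 0.042 ] [0.3947 0.108  0.042 ] -1.3447580475709109
```

View pics/s16c.png

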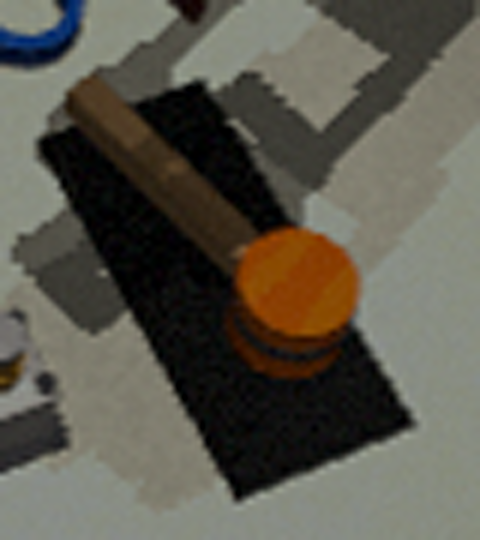

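```bash
python3 - <<'E'
from geo import *
import pickle
p=pickle.load(open('p16.pkl','rb'))
print(tri(ray('wrist',245.6,114.8,p),ray('scene',329.7,237.2)))
print(todelta([.371,.2105,.09],.226))
E
```

```text
(array([0.36001824, 0.25756628, 0.05086213]), np.float64(0.0005622652100130694))
[array([ -9.4, -23.2, 170.3]), array([0.0001, 0.0011, 0.0044])]
```

```bash
python3 -m handwheel '[[[0,0,0],[-9,-23,60],50],[[0,0,0],[-9,-23,120],50],[[0,0,0],[-9,-23,165],50],[[0,0,0],[-9,-23,170],50],[[0,0,0],[-9,-23,170],50]]'; python3 - <<'E'
from look import *
save('wrist','w17.png')
E
```

```text
t: 29.02
tool_pos: [0.3717, 0.2103, 0.0921]
tcp_rot: [0.993, 0.115, 0.001, -0.0]
wrist_force: [-0.2, 0.9, 1.2]
opening: 0.574
```

View pics/w17.png

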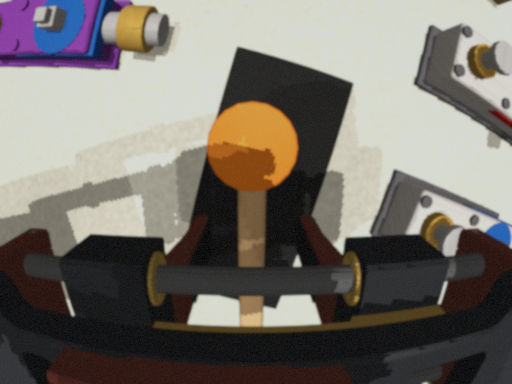

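The handle is centred between the fingers and the head is at (253,146), clear of them. Descending to grip at 60 N.

```bash
python3 -m handwheel '[[[0,0,0],[0,0,40],50],[[0,0,0],[0,0,60],50],[[0,0,0],[0,0,67],50],[[0,0,0],[0,0,67],50],[[0,0,0],[0,0,67],0],[[0,0,0],[0,0,67],0],[[0,0,0],[0,0,67],0],[[0,0,0],[0,0,67],0],[[0,0,0],[0,0,67],0],[[0,0,0],[0,0,67],0]]' 60; python3 -m handwheel '[[[0,0,0],[0,0,-20],0],[[0,0,0],[0,0,-60],0],[[0,0,0],[0,0,-100],0],[[0,0,0],[0,0,-130],0],[[0,0,0],[0,0,-130],0],[[0,0,0],[0,0,-130],0]]'; python3 - <<'E'
from look import *
import pickle
p=manip.camera_params('wrist'); pickle.dump(p,open('p18.pkl','wb'))
save('wrist','w18.png'); save('scene','s18.png'); print(manip.get_obs()['tool_pos'],manip.get_obs()['ft_torque'])
E
```

```text
t: 30.32
tool_pos: [0.3711, 0.21, 0.024]
tcp_rot: [0.993, 0.115, 0.0, -0.0]
wrist_force: [-1.0, -1.9, 4.4]
opening: 0.224
t: 31.08
tool_pos: [0.3704, 0.2096, 0.1513]
tcp_rot: [0.993, 0.115, -0.001, 0.001]
wrist_force: [0.2, 0.1, -4.2]
opening: 0.225
[0.37016031 0.20958329 0.15111164] [-0.12299776 -0.18856869 -0.01724434]
```

View pics/w18.png

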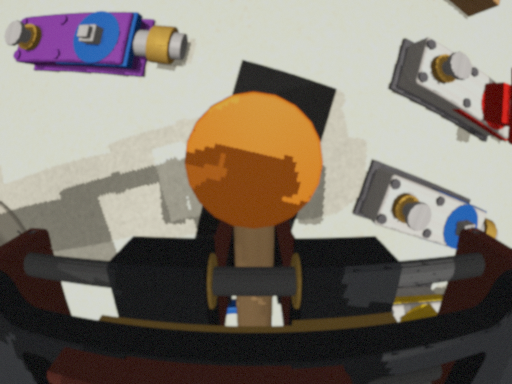

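View pics/s18.png

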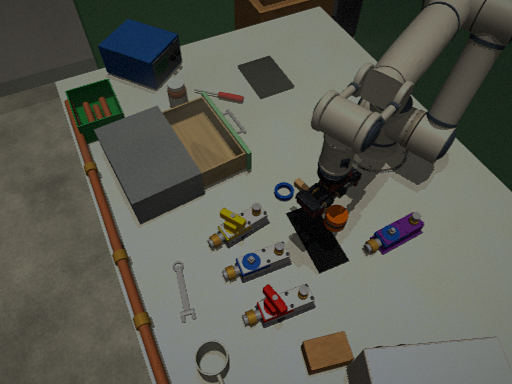

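The mallet is held level, 48 mm from the head axis. I'll carry it over the yellow pin.

```bash
python3 - <<'E'
from geo import *
import pickle
o=manip.get_obs();R=Rn.from_quat(o['tcp_rot']);p=pickle.load(open('p18.pkl','rb'))
print(R.inv().apply(onz('wrist',254,159.5,o['tool_pos'][2]+.028,p)-o['tool_pos'])*1000)
print(todelta([.4877,.0587,.165],-.73))
E
```

```text
[  1.1740949  -49.42493702 -28.04717914]
[array([ 80. , 173.7, -14. ]), array([0.0026, 0.0032, 0.96  ])]
```

```bash
python3 -m handwheel '[[[0,0,0.0],[10,10,-14],0],[[0,0,0.12],[20,35,-14],0],[[0,0,0.24],[30,60,-14],0],[[0,0,0.36],[40,85,-14],0],[[0,0,0.48],[50,110,-14],0],[[0,0,0.60],[60,130,-14],0],[[0,0,0.72],[70,150,-14],0],[[0,0,0.84],[80,168,-14],0],[[0,0,0.96],[80,174,-14],0],[[0,0,0.96],[80,174,-14],0],[[0,0,0.96],[80,174,-14],0]]'; python3 - <<'E'
from look import *
from geo import *
import pickle
p=manip.camera_params('wrist'); pickle.dump(p,open('p19.pkl','wb'))
save('wrist','w19.png'); im=save('scene','s19.png');crop(im,190,140,350,300,3.7,'s19c.png'); print(todelta([.4877,.0587,.165],-.73))
print(proj('wrist',np.array([.513,.087,.083]),p))
E
```

```text
t: 32.55
tool_pos: [0.4881, 0.0591, 0.1667]
tcp_rot: [0.935, -0.356, -0.001, 0.0]
wrist_force: [-0.1, -0.2, -4.5]
opening: 0.221
[array([-0.1,  0.7,  2.2]), array([0.0003, 0.0005, 0.002 ])]
[254.21642311 155.40322354]
```

View pics/w19.png

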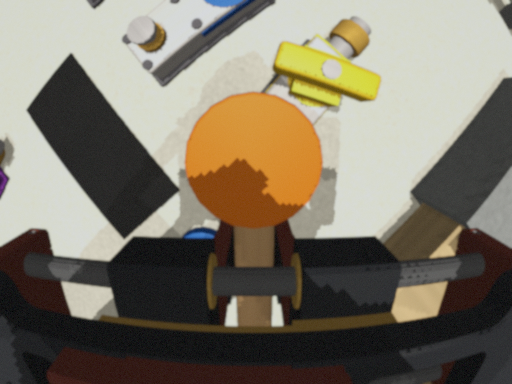

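View pics/s19c.png

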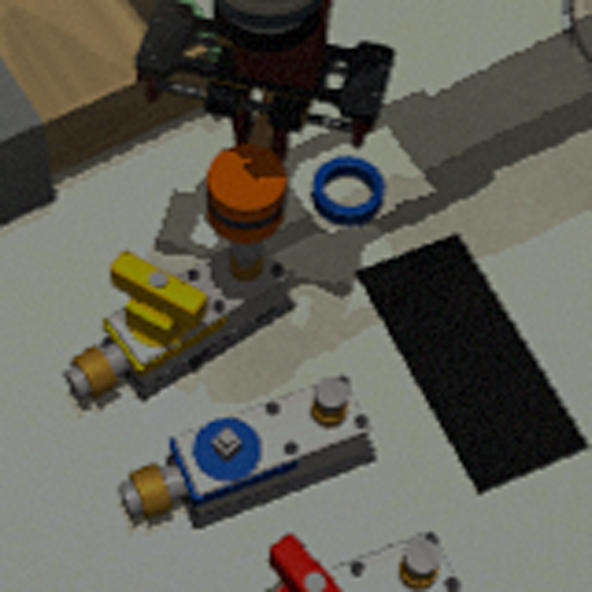

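```bash
python3 -m handwheel '[[[0,0,0],[0,0,35],0],[[0,0,0],[0,0,55],0],[[0,0,0],[0,0,55],0]]'; python3 -m handwheel '[[[0,0,0],[0,0,12],0],[[0,0,0],[0,0,24],0],[[0,0,0],[0,0,25],0]]'
```

```text
t: 33.02
tool_pos: [0.4873, 0.0589, 0.1105]
tcp_rot: [0.934, -0.357, -0.002, 0.001]
wrist_force: [-0.3, -0.5, -3.6]
opening: 0.22
t: 33.4
tool_pos: [0.4897, 0.0589, 0.0888]
tcp_rot: [0.934, -0.357, 0.002, -0.001]
wrist_force: [0.2, -0.5, 5.0]
opening: 0.226
```

```bash
python3 -m handwheel '[[[0,0,0],[0,0,2],0],[[0,0,0],[0,0,4],0],[[0,0,0],[0,0,4],0]]'
```

```text
t: 33.78
tool_pos: [0.4898, 0.0588, 0.0886]
tcp_rot: [0.934, -0.357, 0.002, -0.001]
wrist_force: [-9.2, -2.2, 19.9]
opening: 0.222
```

The pin stopped hard at TCP 0.0886 with 24 N, which matches 69 mm. Lifting to check.

```bash
python3 -m handwheel '[[[0,0,0],[0,0,-15],0],[[0,0,0],[0,0,-50],0],[[0,0,0],[20,20,-85],0],[[0,0,0],[20,40,-85],0],[[0,0,0],[20,40,-85],0]]'; python3 - <<'E'
from look import *
from geo import *
save('wrist','w20.png'); im=save('scene','s20.png');crop(im,190,140,350,300,3.7,'s20c.png'); im=save('top','t20.png');crop(im,110,120,250,250,5,'t20c.png')
E
```

```text
t: 34.4
tool_pos: [0.4765, 0.015, 0.1685]
tcp_rot: [0.934, -0.358, -0.0, 0.0]
wrist_force: [-0.4, -0.2, -3.7]
opening: 0.224
```

View pics/s20c.png

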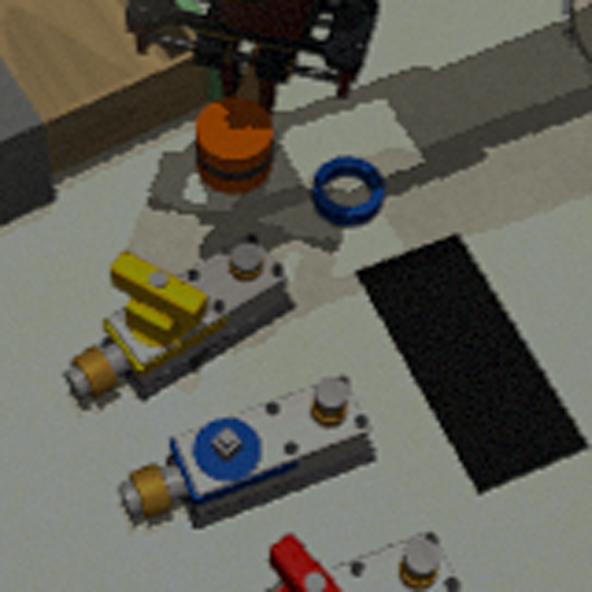

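View pics/w20.png

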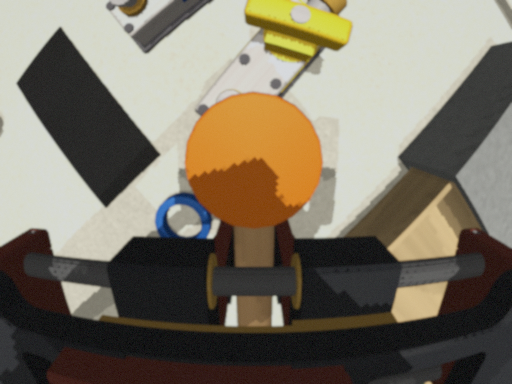

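The yellow pin is clearly down compared with blue, and the mallet hasn't slipped. Now red.

```bash
python3 - <<'E'
from geo import *
print(todelta([.4915,.3442,.17],-.73))
E
```

```text
[array([-207.7, -254.4,   -2.2]), array([0.0007, 0.0014, 0.0002])]
```

```bash
python3 -m handwheel '[[[0,0,0],[-35,-43,0],0],[[0,0,0],[-70,-86,0],0],[[0,0,0],[-105,-129,0],0],[[0,0,0],[-140,-172,0],0],[[0,0,0],[-175,-215,0],0],[[0,0,0],[-208,-254,0],0],[[0,0,0],[-208,-254,0],0],[[0,0,0],[-208,-254,0],0],[[0,0,0],[-208,-254,0],0]]'; python3 - <<'E'
from look import *
from geo import *
save('wrist','w21.png'); im=save('scene','s21.png');crop(im,190,180,350,340,3.7,'s21c.png'); print(todelta([.4915,.3442,.17],-.73))
E
```

```text
t: 35.67
tool_pos: [0.4913, 0.3427, 0.1685]
tcp_rot: [0.934, -0.357, -0.0, 0.0]
wrist_force: [-0.6, -0.2, -2.9]
opening: 0.224
[array([-1. , -1.2, -1.1]), array([-0.0003, -0.0002, -0.0015])]
```

View pics/w21.png

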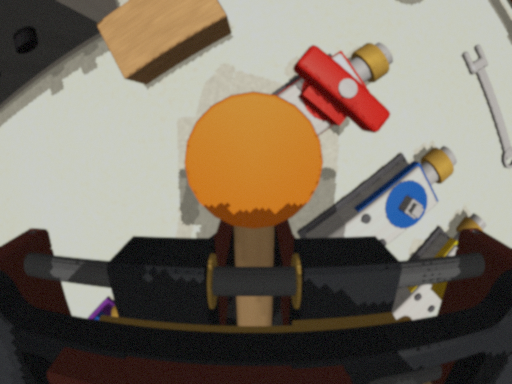

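View pics/s21c.png

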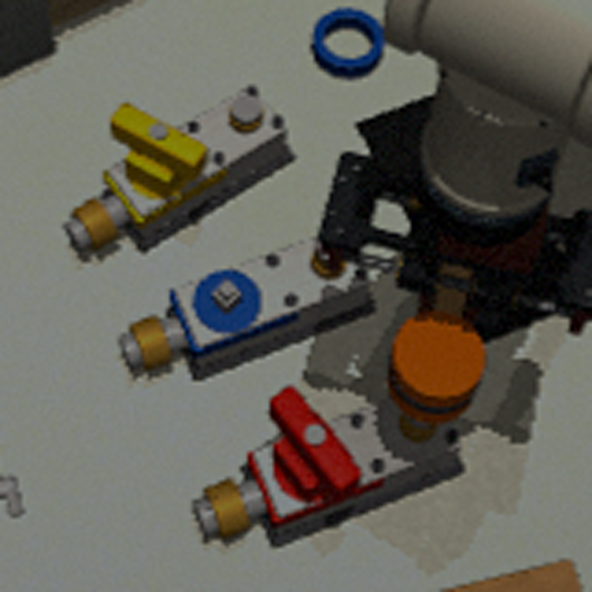

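```bash
python3 -m handwheel '[[[0,0,0],[0,0,35],0],[[0,0,0],[0,0,57],0],[[0,0,0],[0,0,57],0]]'; python3 -m handwheel '[[[0,0,0],[0,0,12],0],[[0,0,0],[0,0,24],0],[[0,0,0],[0,0,26],0],[[0,0,0],[0,0,28],0],[[0,0,0],[0,0,28],0]]'
```

```text
t: 36.15
tool_pos: [0.4903, 0.3422, 0.1095]
tcp_rot: [0.934, -0.357, -0.001, 0.002]
wrist_force: [-0.3, -0.3, -3.6]
opening: 0.223
t: 36.78
tool_pos: [0.4923, 0.3439, 0.0884]
tcp_rot: [0.934, -0.357, 0.002, -0.002]
wrist_force: [-6.0, -6.3, 15.7]
opening: 0.225
```

At the stop again. Lifting, then back over the mat.

```bash
python3 -m handwheel '[[[0,0,0],[0,0,-15],0],[[0,0,0],[0,0,-50],0],[[0,0,0],[0,0,-80],0],[[0,0,0],[0,0,-80],0]]';  python3 - <<'E'
from geo import *
print(todelta([.377,.203,.12],.226))
E
```

```text
t: 37.28
tool_pos: [0.4924, 0.3445, 0.1666]
tcp_rot: [0.934, -0.357, 0.002, -0.002]
wrist_force: [-0.2, -1.1, -3.2]
opening: 0.226
[array([  8.3, 182.7,  45.6]), array([-0.0044, -0.004 , -0.9559])]
```

```bash
python3 -m handwheel '[[[0,0,-0.1],[0,25,0],0],[[0,0,-0.22],[0,50,0],0],[[0,0,-0.34],[2,75,0],0],[[0,0,-0.46],[4,100,0],0],[[0,0,-0.58],[6,125,0],0],[[0,0,-0.70],[8,150,0],0],[[0,0,-0.82],[8,175,15],0],[[0,0,-0.956],[8,183,45],0],[[0,0,-0.956],[8,183,45],0],[[0,0,-0.956],[8,183,45],0]]';  python3 - <<'E'
from geo import *
from look import *
print(todelta([.377,.203,.0245],.226)); im=save('scene','s22.png');crop(im,190,180,350,340,3.7,'s22c.png'); save('wrist','w22.png')
E
```

```text
t: 38.52
tool_pos: [0.3753, 0.2022, 0.1187]
tcp_rot: [0.994, 0.112, -0.0, -0.0]
wrist_force: [0.4, 0.5, -3.1]
opening: 0.223
[array([ 1.8, -0.4, 94.2]), array([-0.0001,  0.    , -0.0025])]
```

View pics/s22c.png

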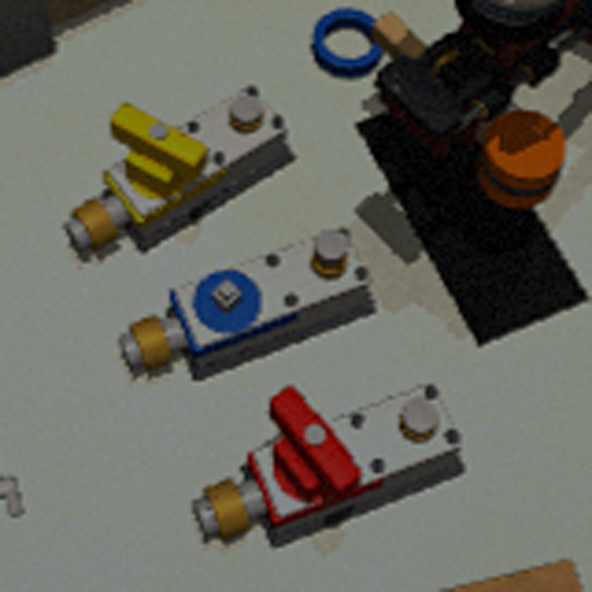

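View pics/w22.png

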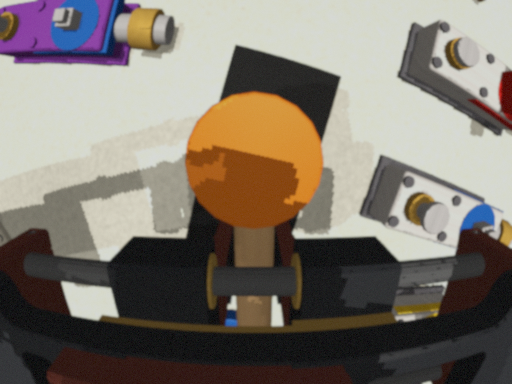

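Red pin is down, blue still up. Setting the mallet down gently.

```bash
python3 -m handwheel '[[[0,0,0],[2,0,40],0],[[0,0,0],[2,0,75],0],[[0,0,0],[2,0,90],0],[[0,0,0],[2,0,94],0],[[0,0,0],[2,0,95],0],[[0,0,0],[2,0,95],0]]';python3 -m handwheel '[[[0,0,0],[0,0,0],15],[[0,0,0],[0,0,0],30],[[0,0,0],[0,0,0],44],[[0,0,0],[0,0,0],44],[[0,0,0],[0,0,0],44],[[0,0,0],[0,0,-30],44],[[0,0,0],[0,0,-80],44],[[0,0,0],[0,0,-140],44],[[0,0,0],[0,0,-200],44],[[0,0,0],[0,0,-200],44]]'; python3 - <<'E'
from look import *
from geo import *
import pickle
p=manip.camera_params('wrist'); pickle.dump(p,open('p23.pkl','wb'))
save('wrist','w23.png');im=save('scene','s23.png');crop(im,190,140,350,300,3.7,'s23c.png')
print(todelta([.32,-.05,.27],.077), manip.get_obs()['tool_pos'])
E
```

```text
t: 39.38
tool_pos: [0.3779, 0.2028, 0.0251]
tcp_rot: [0.994, 0.113, 0.001, -0.0]
wrist_force: [-0.0, 0.9, -4.3]
opening: 0.225
t: 40.62
tool_pos: [0.3787, 0.2032, 0.2295]
tcp_rot: [0.994, 0.113, 0.005, -0.002]
wrist_force: [0.4, -0.2, -0.3]
opening: 0.499
[array([-112.4,  233.2,  -46.4]), array([-0.0003, -0.001 ,  0.149 ])] [0.37727309 0.20250413 0.22379732]
```

View pics/w23.png

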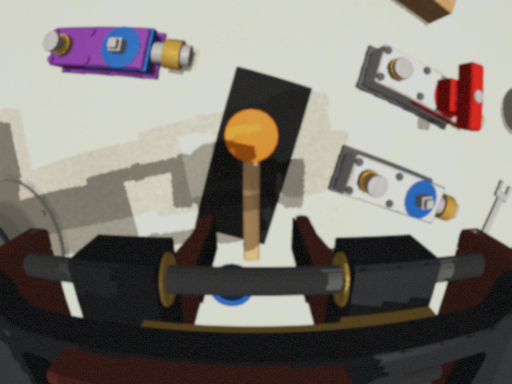

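View pics/s23c.png

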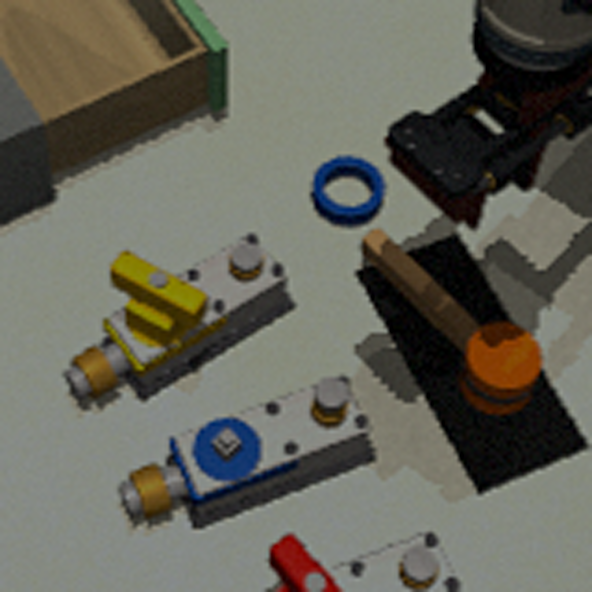

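The mallet stands on its head on the mat, clear of the tape. Next is closing the drawer by its bar.

```bash
python3 - <<'E'
from geo import *
print(todelta([.42,-.267,.22],.077))
E
```

```text
[array([-63.6, 467.1,   3.6]), array([-0.0003, -0.001 ,  0.149 ])]
```

```bash
python3 -m handwheel '[[[0,0,0.02],[-7,55,0],28],[[0,0,0.04],[-14,110,0],28],[[0,0,0.06],[-22,165,0],28],[[0,0,0.08],[-30,220,0],28],[[0,0,0.1],[-38,275,0],28],[[0,0,0.12],[-45,330,0],28],[[0,0,0.149],[-52,385,0],28],[[0,0,0.149],[-60,440,0],28],[[0,0,0.149],[-64,467,4],28],[[0,0,0.149],[-64,467,4],28],[[0,0,0.149],[-64,467,4],28]]';  python3 - <<'E'
from geo import *
from look import *
print(todelta([.42,-.267,.0735],.077)); save('wrist','w24.png')
E
```

```text
t: 42.1
tool_pos: [0.419, -0.2661, 0.2182]
tcp_rot: [0.999, 0.039, -0.001, -0.001]
wrist_force: [0.3, -1.2, -0.4]
opening: 0.317
[array([  1.2,   1.3, 144.7]), array([-0.0021,  0.0017,  0.0004])]
```

View pics/w24.png

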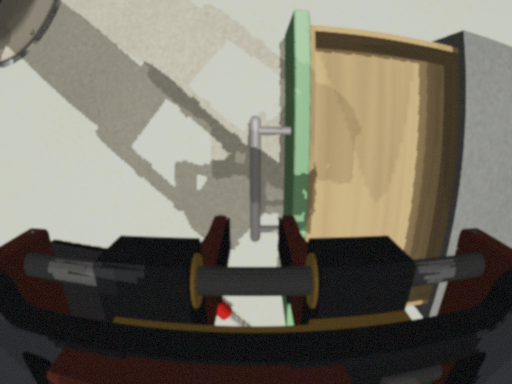

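The drawer is empty and the bar at x≈255 is centred between the fingers. Descend, grip, push shut.

```bash
python3 -m handwheel '[[[0,0,0],[1,0,60],28],[[0,0,0],[1,0,115],28],[[0,0,0],[1,0,145],28],[[0,0,0],[1,0,145],28],[[0,0,0],[1,0,145],0],[[0,0,0],[1,0,145],0],[[0,0,0],[1,0,145],0],[[0,0,0],[1,0,145],0]]' 25; python3 -m handwheel '[[[0,0,0],[15,0,0],0],[[0,0,0],[35,0,0],0],[[0,0,0],[55,0,0],0],[[0,0,0],[75,0,0],0],[[0,0,0],[95,0,0],0],[[0,0,0],[115,0,0],0],[[0,0,0],[135,0,0],0],[[0,0,0],[150,0,0],0],[[0,0,0],[158,0,0],0],[[0,0,0],[163,0,0],0],[[0,0,0],[163,0,0],0]]'
```

```text
t: 43.15
tool_pos: [0.4213, -0.2675, 0.077]
tcp_rot: [0.999, 0.039, 0.001, 0.001]
wrist_force: [-0.9, 1.7, 6.3]
opening: 0.116
t: 44.52
tool_pos: [0.5836, -0.2548, 0.077]
tcp_rot: [0.999, 0.039, 0.001, 0.001]
wrist_force: [-1.4, 2.0, 7.4]
opening: 0.121
```

```bash
python3 -m handwheel '[[[0,0,0],[2,0,0],0],[[0,0,0],[2,0,0],0]]';  python3 -m handwheel '[[[0,0,0],[-1,0,0],28],[[0,0,0],[-1,0,0],28],[[0,0,0],[-1,0,0],28],[[0,0,0],[-1,0,-50],28],[[0,0,0],[-1,0,-110],28],[[0,0,0],[-30,30,-170],40],[[0,0,0],[-80,50,-190],40],[[0,0,0],[-120,90,-190],40],[[0,0,0],[-120,90,-190],40],[[0,0,0],[-120,90,-190],40]]'; python3 - <<'E'
from look import *
from geo import *
save('wrist','w25.png');im=save('scene','s25.png');crop(im,80,90,360,330,2.5,'s25c.png');im=save('top','t25.png')
E
```

```text
t: 44.78
tool_pos: [0.5837, -0.2548, 0.077]
tcp_rot: [0.999, 0.038, -0.001, 0.0]
wrist_force: [-9.7, 1.1, 10.5]
opening: 0.116
t: 46.02
tool_pos: [0.4723, -0.3531, 0.2642]
tcp_rot: [0.999, 0.038, -0.0, -0.0]
wrist_force: [-0.1, 0.6, -0.4]
opening: 0.451
```

View pics/s25c.png

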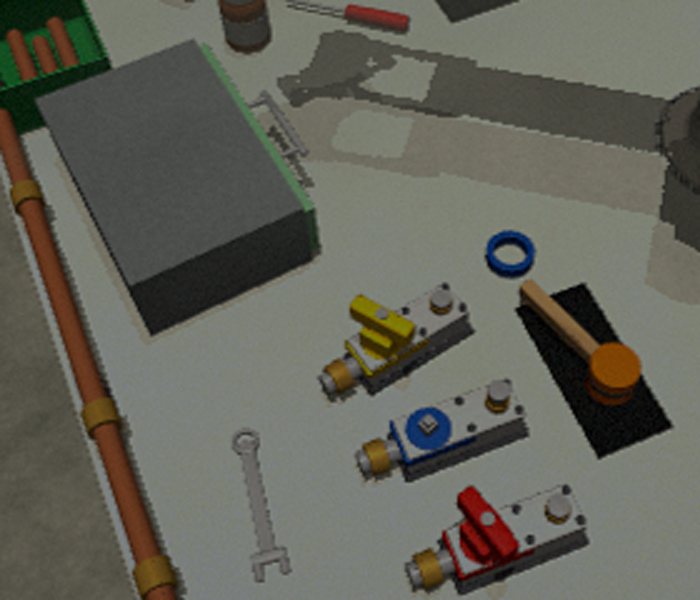

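View pics/t25.png

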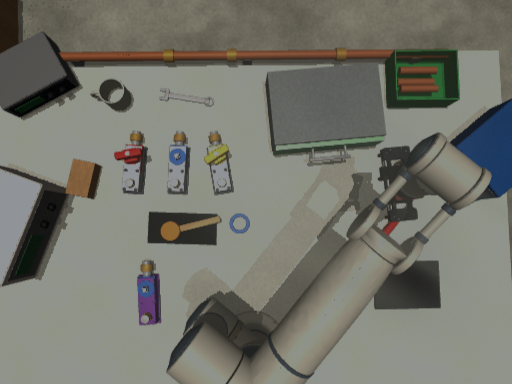

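Everything is in place in both views. Last numeric check covers pin heights, handle positions and the mallet on the mat.

```bash
python3 - <<'E'
from ring import *
np.set_printoptions(precision=4,suppress=True)
s=cv2.imread('pics/s25.png');t=cv2.imread('pics/t25.png')
for n,x in (('Y',(.513,.087)),('R',(.517,.3725)),('B',(.512,.228))):
    print(n,[proj('scene',np.array([*x,z])) for z in (.083,.069)])
crop(s[:,:,::-1],235,190,325,320,5,'s25d.png')
h=cv2.cvtColor(t,cv2.COLOR_BGR2HSV);m=cv2.inRange(h,(8,120,60),(25,255,255));k=np.zeros_like(m);k[215:250,155:182]=255
c=max(cv2.findContours(m&k,0,1)[0],key=cv2.contourArea);e=cv2.fitEllipse(c);print(e)
H=onz('top',*e[0],.052);print('head',H,'mat ctr .374,.215')
h=cv2.cvtColor(s,cv2.COLOR_BGR2HSV);m=cv2.inRange(h,(8,150,100),(20,255,255));k=np.zeros_like(m);k[220:252,310:345]=255
c=max(cv2.findContours(m&k,0,1)[0],key=cv2.contourArea);print(cv2.boundingRect(c),'proj head top',proj('scene',np.array([H[0],H[1],.052])))
E
```

```text
Y [array([256.5093, 206.2392]), array([256.4462, 208.7569])]
R [array([304.0956, 289.8766]), array([303.5275, 291.8667])]
B [array([279.4112, 244.4209]), array([279.1209, 246.7239])]
((169.86734008789062, 230.57481384277344), (18.91661262512207, 19.14565086364746), 10.9439058303833)
head [0.3679 0.2481 0.052 ] mat ctr .374,.215
(317, 227, 19, 18) proj head top [325.5229 235.4284]
```

View pics/s25d.png

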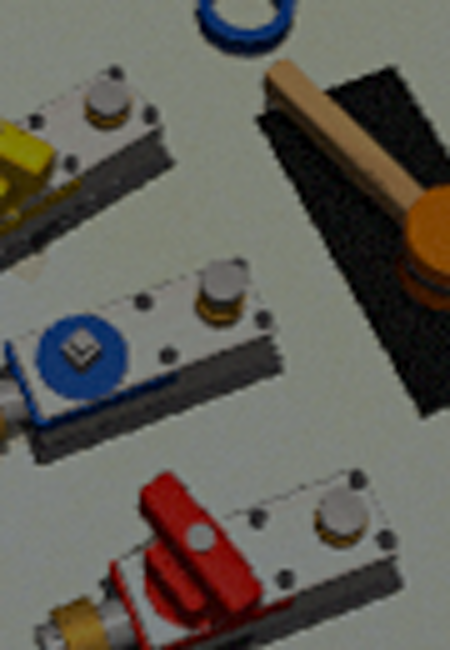

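```bash
python3 -c "
from station import manip
print(manip.close_job())"
```

```text
the job is handed in; nothing more can be done
None
```

I finished the job and handed it in at about 46 s; the hand-in gives no verdict.

**What I did:**
- I opened the drawer and found only the red and yellow handles; blue was absent.
- I fitted both handles home on their own spindles. Both came to rest with the TCP about 46 mm above the block's top, the same as in the drawer, and the contact force rose.
- The mallet was knocked aside during the run. I measured it again, picked it up and pressed the yellow and red pins to their stops. The force rose to over 20 N with the TCP within 0.6 mm of the expected stop height.
- I stood the mallet back on its mat and shut the drawer. The bar ended within 0.2 mm of where it started.

**Last checks:**
- **Pins:** in the scene view the yellow pin is about 2.8 px lower and the red about 1.9 px lower. A full 14 mm travel is about 2.5 px for yellow and 2.0 px for red. The blue pin has not moved.
- **Mallet:** its head is 6 mm and 33 mm from the mat's centre, well inside the edges.
- **Bystanders:** the tape, jar and carton look unmoved. The screwdriver was partly hidden by the arm in the last top view, but looks in place in the scene view.

**Disagreements:**
- The camera views disagreed by 1–3 mm on the spindle positions, and one first top-view reading of red was about 5 mm off in y. I corrected red with the offset seen when yellow seated.
- Heights triangulated from two views mostly read lower than the stated values, by up to 14 mm. The mallet's height agreed to about 1 mm.

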